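# Get the jigger from behind the glasses

## Robot

A 6-joint arm with a two-finger parallel gripper is mounted at the origin on a cart in front of the work surface, level with it; the furniture and walls round the work are solid. World frame = base frame: x ahead of the robot, y to its left, z up, the work surface at z = 0. Lengths are in m, angles in degrees, forces in N, time in s.
With the tool pointing down it reaches from about 0.25 to 0.725 m from the base axis. Payload 9.7 kg.
Tool frame: the origin (TCP) lies between the finger pads; the fingertips stand bot.tcp_to_tips ahead of it and the grasp point (between the pads) lies 11 mm behind it (bot.tcp_to_tips is the distance from the TCP to the fingertips, in m); z points along the fingers, y is the line along which they close (so a half turn about z gives the same grasp; the last joint's range is limited). The gripper opens to 85 mm and grips with 20 to 120 N. Pads are 22 mm wide; open, the fingers measure 114 mm over their backs; the gripper's body (76 mm by 85 mm) begins 54 mm behind the grasp point. The pads swing forward as they close: fully open they stand 13 mm farther back than shut.
Start: joints at [63.541, 4.979, 10.078, 95.1, 0, 90], TCP at [0.245, 0.492, 0.214] pointing down, gripper open.
Joint ranges: [-179.16, 179.16], [-48.56, 103.87], [-65.8, 70.77], [-126.05, 130.52], [-82.76, 87.17], [-180, 180]. Speed limits (degrees/s): [127.2, 127.2, 147.25, 180, 180, 180].

## Interface

Orientations are given as [roll, pitch, yaw] about the fixed x, y, z axes, in that order (R = Rz(yaw) Ry(pitch) Rx(roll)).
In Python, from workcell import bot gives the robot as it stands. The module is installed in compiled form; this text tells all that it offers.
- The arm moves only by the tool carry_out, never from a script. Its arguments are lists of equal length, an entry for each row: "linear": the shift along the world's x, y, z normalised to -1 to 1, where 1 is 2 cm, a list of three; "rotation": the turn, a rotation vector about the world's x, y, z normalised to -1 to 1, where 1 is 8 degrees, a list of three; "grip": the closure, from -1 (fully open) to 1 (shut). In form: {"linear": [[tx, ty, tz], ...], "rotation": [[rx, ry, rz], ...], "grip": [grip, ...]}. A call has 1 to 12 rows; each row shifts and turns the commanded pose from where the row before left it; what a row does not reach is not made up. A row lasts 1/10 s, in which the tool goes at most 50 mm and 8.59 degrees, less where a joint would pass 70% of its speed; a pose out of reach is approached as far as the arm can. A call with a number of a shift or a turn outside -1 to 1 is refused whole. A call with a gripper value outside its range is refused whole. The fingers move at their own pace and stop on an object; "grip_force" is the grip in N (left out, the last holds). Time passes only in rows, so rows that do not move let the fingers close. It gives the time, the measured TCP pose, the force, the opening and the grip force at its end, in the units of the state.
- bot.get_obs(): the state, without advancing time (a new reading comes with each control period).
- bot.camera(name): name is "side" or "top"; returns the picture (420x560x3 uint8, blue, green, red); there is no depth.
- bot.camera_model(name): a dict with "fx", "fy", "cx", "cy" (pixels), "camera_from_world" (4x4, takes a point from world to camera coordinates). Camera axes: x right, y up, looking along -z (the intrinsics and any distortion apply to the point x, -y, -z); pixel columns grow to the right and rows downward; lengths in m; the calibration is good to about 2 mm. A picture is of the moment at which its call begins. camera_model takes no time and is no camera call.
- bot.job_done(): hands the job in; it is judged then, once.
The state is a dict: "time": time; "q": joint angles; "qd": joint speeds; "joint_efforts": joint torques, N m; "ee_pos": TCP position; "tcp_rot": TCP orientation; "wrist_force": force on the tool from outside, world axes, zero at the start; "torque": the same for the moment, N m; "opening": finger opening in m; "grasp_force": force on a finger pad.
Only numpy, scipy, OpenCV 4.12 (cv2) and the standard library are available. Lean on these libraries where they do the work, as an engineer would, in place of code of your own. Each camera call takes 0.05 s, during which the arm holds its last target. There are 200 camera calls.

## Task

The jigger is hemmed in behind the pepper mill, the goblet and the tumbler. First move those three, upright, onto the drip tray; once all three are there, take the jigger and stand it in the middle of the round black bar mat. Then put the mill and the two glasses back, each centred on the very coaster it came from, all standing upright, with nothing knocked over on the way.

Things in the scene. Friction and masses are not known exactly. Their poses are not given: they have to be found in the camera images.
- jigger: steel double-cone bar measure, 43 mm across at its rims, 76 mm tall, 80 g, standing upright on the counter, with the three coasters close round it in front and at its two sides (centres about 68 mm away). Its collision shape is a plain 42 mm wide upright barrel without the waist. Origin: centre of its underside, z up.
- pepper_mill: turned wooden pepper mill, 52 mm across, 112 mm tall, about 160 g; for grasping take it as a solid cone-like body without the waist, 52 mm wide at the foot, about 40 mm wide at 75 mm height. It stands a few degrees (0.07 rad) off plumb on its uneven foot. Origin: centre of its underside, z up.
- goblet: small clear stemmed glass, 53 mm across, 114 mm tall, about 160 g: 53 mm foot, thin stem to 40 mm height, bowl from 40 to 114 mm, which is the part to grasp (about 52 mm wide at 90 mm height). Origin: centre of its underside, z up.
- tumbler: plain clear straight water glass, 64 mm across at the rim, 60 mm at the foot, 84 mm tall, about 190 g, open at the top. Origin: centre of its underside, z up.
- coaster_a: one of three plain cork coasters, round, 76 mm across, 4 mm thick, fixed to the counter; each carries one of the pepper mill, goblet and tumbler at the start (which one differs from start to start, centred to about 6 mm). Origin: centre of its underside, on the counter. This one is in front of the jigger (robot side).
- coaster_b: one of three plain cork coasters, round, 76 mm across, 4 mm thick, fixed to the counter; each carries one of the pepper mill, goblet and tumbler at the start (which one differs from start to start, centred to about 6 mm). Origin: centre of its underside, on the counter. This one is at the jigger's left (+y side).
- coaster_c: one of three plain cork coasters, round, 76 mm across, 4 mm thick, fixed to the counter; each carries one of the pepper mill, goblet and tumbler at the start (which one differs from start to start, centred to about 6 mm). Origin: centre of its underside, on the counter. This one is at the jigger's right (-y side).
- drip_tray: steel drip tray with a slotted grid, 133 mm (its x) by 263 mm (its y), fixed on the counter to the left, turned a little; things stand on the grid, 19 mm above the counter. Room for three in a row along its y, 80 mm apart. Origin: centre of its underside.
- pour_mat: round black rubber bar mat, 80 mm across, 5 mm thick, fixed on the counter between the coasters and the drip tray; the jigger goes on its middle. Behind it, at the back of the counter, stands a fixed coffee mill about 0.23 m tall with its front 0.65 m ahead of the robot (y from 0.02 to 0.19): do not swing low through it. Origin: centre of its underside.
Not all that is in view belongs to the job. Leave any orange or red look-alike of the jigger alone.

How it is judged:
By the outcome, as a careful person would: the job done as asked, in the order asked, and still so for the second after the job is handed in, with the robot touching nothing.
It also fails if it takes over 147 s, if anything falls off the work surface, if the arm or the gripper's body presses on something with over 40 N, if the wrist force passes 120 N, or if a joint passes its speed limit or range.

## Working session

There is one attempt and no reset: what is moved stays moved. The work goes in short steps, Python scripts to look and compute and a tool call to move; the robot and the scene stay as the last step left them, time stands still between calls to the robot, and variables do not carry over. Pictures are saved under pics/ and viewed, at most 14 in all, crops included, and the job is handed in when it is done.

Besides the shell and the picture viewer there is one more tool, called after ">>>" as name(argument=value, ...) on one line, values as JSON. carry_out: Moves the arm, as the interface text tells. Its arguments: {"type":"object","properties":{"linear":{"type":"array","items":{"type":"array","items":{"type":"number"}}},"rotation":{"type":"array","items":{"type":"array","items":{"type":"number"}}},"grip":{"type":"array","items":{"type":"number"}},"grip_force":{"type":"number"}},"required":["linear","rotation","grip"]}

```bash
mkdir -p pics; python3 - <<'E'
from workcell import bot
import cv2
for n in("top","side"):
    cv2.imwrite(f"pics/{n}0.png",bot.camera(n)); m=bot.camera_model(n); print(n,m)
print(bot.get_obs(), bot.tcp_to_tips)
E
```

```text
top {'fx': 402.7043696141257, 'fy': 402.7043696141257, 'cx': 277.38746787334975, 'cy': 218.2287605614718, 'camera_from_world': array([[ 0.01632062, -0.99986356, -0.00254875,  0.10665837],
       [ 0.99870537,  0.01617878,  0.04822694, -0.52941315],
       [-0.04817912, -0.00333254,  0.99883315, -0.85096375],
       [ 0.        ,  0.        ,  0.        ,  1.        ]])}
side {'fx': 403.4559677416708, 'fy': 403.4559677416708, 'cx': 274.0631077633201, 'cy': 207.1208846017833, 'camera_from_world': array([[-0.95822894,  0.28580624, -0.01058714,  0.4889582 ],
       [-0.25175502, -0.82534316,  0.50539893,  0.22396597],
       [ 0.13570814,  0.48695325,  0.86282086, -1.08573506],
       [ 0.        ,  0.        ,  0.        ,  1.        ]])}
{'time': 0.1, 'q': array([6.35377565e+01, 5.00886144e+00, 1.00389470e+01, 9.50990199e+01,
       1.43799233e-03, 8.99992994e+01]), 'qd': array([-0.04267925, -0.03447057,  0.12574165, -0.0434021 ,  0.10561172,
       -0.05468298]), 'joint_efforts': array([-3.57300751e-04, -5.21558869e+01,  4.65654051e+01,  1.59813836e-02,
       -1.39221234e-05, -2.20840911e-05]), 'ee_pos': array([0.24497881, 0.49218044, 0.21334479]), 'tcp_rot': array([-1.79931066e+02, -1.43883424e-03,  1.53538455e+02]), 'wrist_force': array([0.19558631, 1.32507625, 0.01407337]), 'torque': array([-0.03186557,  0.01616849, -0.02092665]), 'grasp_force': 0.0, 'opening': 0.08508296937708036} 0.008
```

View pics/top0.png

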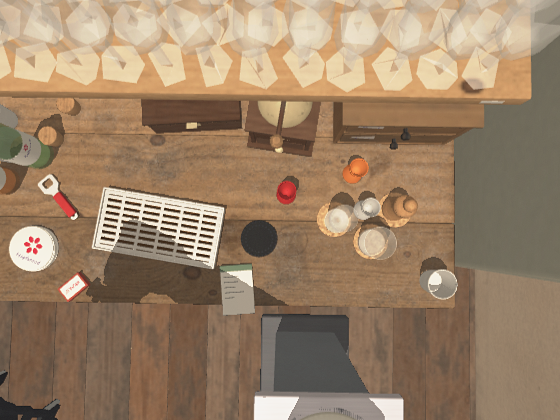

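View pics/side0.png

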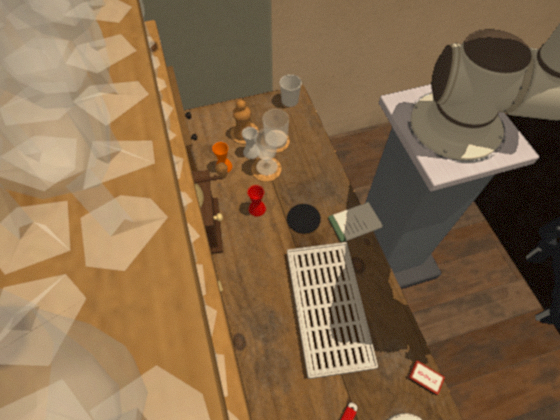

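```bash
python3 - <<'E'
import cv2
a=cv2.imread("pics/top0.png")[170:275,310:450]; cv2.imwrite("pics/topc.png",cv2.resize(a,None,fx=5.5,fy=5.5,interpolation=cv2.INTER_CUBIC))
a=cv2.imread("pics/side0.png")[90:190,195:310]; cv2.imwrite("pics/sidec.png",cv2.resize(a,None,fx=6,fy=6,interpolation=cv2.INTER_CUBIC))
E
```

```text
(no output)
```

View pics/topc.png

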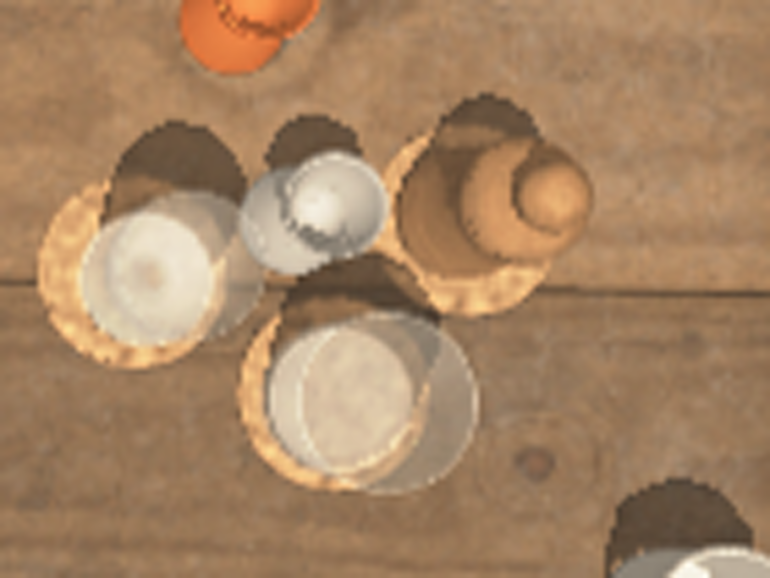

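View pics/sidec.png

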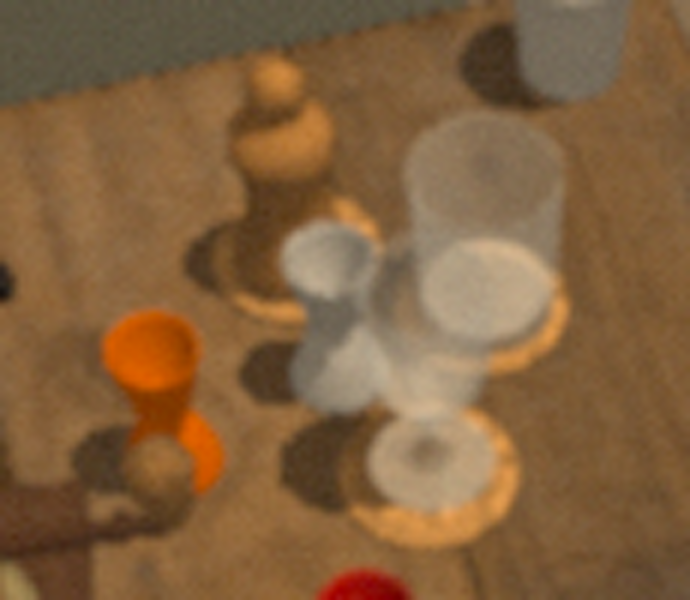

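```bash
cat > h.py <<'E'
from workcell import bot
import numpy as np, cv2
M={n:bot.camera_model(n) for n in("top","side")}
def pix(n,P):
    m=M[n];P=np.atleast_2d(P);c=P@m["camera_from_world"][:3,:3].T+m["camera_from_world"][:3,3]
    return np.stack([m["cx"]+m["fx"]*c[:,0]/-c[:,2], m["cy"]-m["fy"]*c[:,1]/-c[:,2]],1)
def xyz(n,u,v,z):
    m=M[n];T=m["camera_from_world"];R=T[:3,:3];o=-R.T@T[:3,3]
    d=R.T@np.array([(u-m["cx"])/m["fx"],-(v-m["cy"])/m["fy"],-1]);return o+d*(z-o[2])/d[2]
def circ(img,n,c,r,z,s,off,col):
    t=np.linspace(0,2*np.pi,60);P=np.c_[c[0]+r*np.cos(t),c[1]+r*np.sin(t),0*t+z]
    q=((pix(n,P)-off+.5)*s-.5);cv2.polylines(img,[np.round(q).astype(int)],True,col,1)
E
python3 - <<'E'
from h import *
T=lambda x,y,z:xyz("top",310+(x+.5)/5.5-.5,170+(y+.5)/5.5-.5,z).round(4)
S=lambda x,y,z:xyz("side",195+(x+.5)/6-.5,90+(y+.5)/6-.5,z).round(4)
print("gob foot",T(147,279,.006),S(433,462,.006),"rim",T(185,265,.118))
print("coB",T(137.5,268,.004),S(430,478,.004))
print("tum rim",T(385,403,.088),S(485,178,.088),"in",T(357,400,.01),S(487,290,.01))
print("coA",T(338,391,.004))
print("jig rim",T(338,204,.076),S(330,260,.076),"foot",T(296,219,0))
print("mill knob",T(555,195,.108),S(277,80,.108))
print("coC",T(468,218,.004))
F=lambda u,v,z:xyz("top",u,v,z).round(4)
print("mat",F(259,238,.005),xyz("side",303.5,218.5,.005).round(4))
print("tray",*[F(u,v,.019) for u,v in((106,188),(225,208),(215,268),(93,249))])
print("trayS",*[xyz("side",u,v,.019).round(4) for u,v in((287,250),(347,243),(376,367),(309,376))])
print("red",F(286,198,0),"orange",F(350,178,0), "base near edge",F(300,305,0))
E
```

```text
gob foot [ 0.5255 -0.0121  0.006 ] [ 0.5267 -0.009   0.006 ] rim [ 0.5254 -0.0091  0.118 ]
coB [ 0.5299 -0.0086  0.004 ] [ 0.5298 -0.0029  0.004 ]
tum rim [ 0.4791 -0.0852  0.088 ] [ 0.4816 -0.0813  0.088 ] in [ 0.4794 -0.0939  0.01  ] [ 0.4793 -0.088   0.01  ]
coA [ 0.4828 -0.0878  0.004 ]
jig rim [ 0.5506 -0.0709  0.076 ] [ 0.551  -0.0683  0.076 ] foot [ 0.5505 -0.0718  0.    ]
mill knob [ 0.5523 -0.1389  0.108 ] [ 0.5524 -0.1394  0.108 ]
coC [ 0.5517 -0.1387  0.004 ]
mat [0.4846 0.1543 0.005 ] [0.486  0.1583 0.005 ]
tray [0.5861 0.483  0.019 ] [0.5473 0.2273 0.019 ] [0.4196 0.2456 0.019 ] [0.4555 0.5059 0.019 ]
trayS [0.5489 0.2293 0.019 ] [0.4172 0.2517 0.019 ] [0.461  0.5072 0.019 ] [0.5869 0.4859 0.019 ]
red [0.5727 0.0972 0.    ] orange [ 0.6189 -0.042   0.    ] base near edge [0.3419 0.0635 0.    ]
```

```bash
cat > ov.py <<'E'
from h import *
G=dict(coA=(.4825,-.0875),coB=(.530,-.0065),coC=(.5517,-.1387),gob=(.526,-.010),tum=(.480,-.0855),jig=(.5505,-.0705),mill=(.552,-.139))
out=[]
for n,(x0,y0,w,h) in(("top",(310,170,140,105)),("side",(195,90,115,100))):
    s=6 if n=="side" else 5.5
    a=cv2.resize(cv2.imread(f"pics/{n}0.png")[y0:y0+h,x0:x0+w],None,fx=s,fy=s,interpolation=cv2.INTER_CUBIC)
    o=np.array([x0,y0])
    for k in G:
        for r,z,c in {"co":[(.038,.004,(255,0,0))],"go":[(.0265,.005,(0,255,0)),(.026,.118,(0,255,0))],"tu":[(.03,.005,(0,0,255)),(.032,.088,(0,0,255))],"ji":[(.0215,0,(255,0,255)),(.0215,.076,(255,0,255))],"mi":[(.026,.005,(255,255,0)),(.020,.079,(255,255,0))]}[k[:2]]:
            circ(a,n,G[k],r,z,s,o,c)
    out.append(a[:, :])
cv2.imwrite("pics/ovt.png",out[0]);cv2.imwrite("pics/ovs.png",out[1])
E
python3 ov.py
```

```text
(no output)
```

View pics/ovt.png

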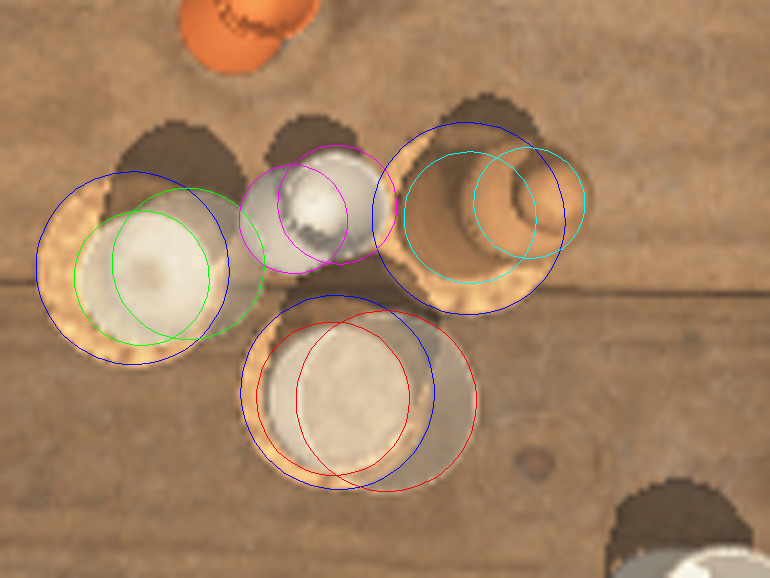

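View pics/ovs.png

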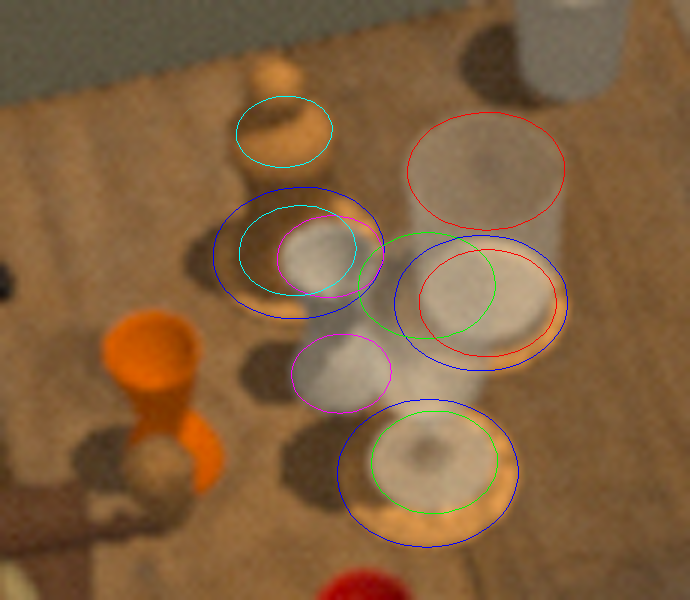

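>>> carry_out(linear=[[0.4, -0.96, 0], [0.4, -0.96, 0], [0.4, -0.96, 0], [0.4, -0.96, 0], [0.4, -0.96, 0], [0.4, -0.96, 0], [0.4, -0.96, 0], [0.4, -0.96, 0], [0.4, -0.96, 0], [0.4, -0.96, 0], [0.4, -0.96, 0], [0.4, -0.96, 0]], rotation=[[0, 0, 0.9], [0, 0, 0.9], [0, 0, 0.9], [0, 0, 0.9], [0, 0, 0.9], [0, 0, 0], [0, 0, 0], [0, 0, 0], [0, 0, 0], [0, 0, 0], [0, 0, 0], [0, 0, 0]], grip=[-1, -1, -1, -1, -1, -1, -1, -1, -1, -1, -1, -1], grip_force=40)

```text
time: 1.3
ee_pos: [0.3412, 0.2611, 0.2137]
tcp_rot: [-180.0, -0.0, -170.5]
wrist_force: [0.2, 0.7, 0.7]
opening: 0.0855
grasp_force: 0.0
```

```bash
cat > st.py <<'E'
from workcell import bot
o=bot.get_obs();print(round(o["time"],2),"pos",o["ee_pos"].round(4),"rot",o["tcp_rot"].round(1),"close",round(o["tcp_rot"][2]-90,1),"q",o["q"].round(0),"F",o["wrist_force"].round(1),"open",round(o["opening"],4),"gf",round(o["grasp_force"],1))
E
python3 st.py; python3 - <<'E'
from h import *
from scipy.optimize import least_squares
# shelf front corner at -y end
for t,s in (((530,100),(150,20)),):
    print(least_squares(lambda P:np.r_[pix("top",P)[0]-t,pix("side",P)[0]-s],[.6,-.1,.5]))
E
```

```text
1.3 pos [0.3412 0.2611 0.2137] rot [-180.    -0.  -170.5] close -260.5 q [ 37. -11.  -6.  96.  -0.  28.] F [0.2 0.7 0.7] open 0.0855 gf 0.0
     message: `ftol` termination condition is satisfied.
     success: True
      status: 2
         fun: [ 8.077e-01 -2.294e+00  3.456e+00  1.059e+00]
           x: [ 7.027e-01 -2.643e-01  2.778e-01]
        cost: 9.49234311619255
         jac: [[-9.294e+00 -6.653e+02  4.157e+02]
               [-6.535e+02 -1.008e+01 -2.305e+02]
               [-4.582e+02  6.434e+01 -1.232e+02]
               [ 8.679e+01  2.756e+02 -4.144e+02]]
        grad: [-7.495e-05 -1.832e-05 -1.733e-06]
  optimality: 7.49481316688616e-05
 active_mask: [ 0.000e+00  0.000e+00  0.000e+00]
        nfev: 6
        njev: 6
```

>>> carry_out(linear=[[0.39, -0.96, 0], [0.39, -0.96, 0], [0.39, -0.96, 0], [0.39, -0.96, 0], [0.39, -0.96, 0], [0.39, -0.96, 0], [0.39, -0.96, 0], [0.39, -0.96, 0], [0.39, -0.96, 0], [0.39, -0.96, 0], [0.39, -0.96, 0], [0.39, -0.96, 0]], rotation=[[0, 0, 0], [0, 0, 0], [0, 0, 0], [0, 0, 0], [0, 0, 0], [0, 0, 0], [0, 0, 0], [0, 0, 0], [0, 0, 0], [0, 0, 0], [0, 0, 0], [0, 0, 0]], grip=[-1, -1, -1, -1, -1, -1, -1, -1, -1, -1, -1, -1])

```text
time: 2.5
ee_pos: [0.4348, 0.0307, 0.2137]
tcp_rot: [180.0, -0.0, -170.5]
wrist_force: [0.5, 0.7, -0.5]
opening: 0.0854
grasp_force: 0.0
```

>>> carry_out(linear=[[0.38, -0.96, 0], [0.38, -0.96, 0], [0.38, -0.96, 0], [0.38, -0.96, 0], [0.38, -0.96, 0], [0.38, -0.96, 0], [0, 0, -1], [0, 0, -1], [0, 0, -1], [0, 0, 0], [0, 0, 0]], rotation=[[0, 0, 0], [0, 0, 0], [0, 0, 0], [0, 0, 0], [0, 0, 0], [0, 0, 0], [0, 0, 0], [0, 0, 0], [0, 0, 0], [0, 0, 0], [0, 0, 0]], grip=[-1, -1, -1, -1, -1, -1, -1, -1, -1, -1, -1])

```text
time: 3.6
ee_pos: [0.48, -0.0836, 0.1542]
tcp_rot: [180.0, -0.0, -170.5]
wrist_force: [-0.5, -0.9, 0.3]
opening: 0.0849
grasp_force: 0.0
```

>>> carry_out(linear=[[0, -0.08, -0.9], [0, 0, -0.9], [0, 0, -0.9], [0, 0, -0.9], [0, 0, -0.8], [0, 0, -0.5], [0, 0, -0.3], [0, 0, 0]], rotation=[[0, 0, 0], [0, 0, 0], [0, 0, 0], [0, 0, 0], [0, 0, 0], [0, 0, 0], [0, 0, 0], [0, 0, 0]], grip=[-1, -1, -1, -1, -1, -1, -1, -1])

```text
time: 4.4
ee_pos: [0.4803, -0.0852, 0.0501]
tcp_rot: [180.0, -0.0, -170.5]
wrist_force: [0.0, 1.4, -0.8]
opening: 0.0856
grasp_force: 0.0
```

>>> carry_out(linear=[[0, 0, 0], [0, 0, 0], [0, 0, 0], [0, 0, 0], [0, 0, 0], [0, 0, 0], [0, 0, 0], [0, 0, 0]], rotation=[[0, 0, 0], [0, 0, 0], [0, 0, 0], [0, 0, 0], [0, 0, 0], [0, 0, 0], [0, 0, 0], [0, 0, 0]], grip=[1, 1, 1, 1, 1, 1, 1, 1])

```text
time: 5.2
ee_pos: [0.4809, -0.0854, 0.0513]
tcp_rot: [-180.0, 0.1, -170.5]
wrist_force: [-0.6, -0.5, 6.7]
opening: 0.0625
grasp_force: 44.1
```

>>> carry_out(linear=[[0, 0, 0.3], [0, 0, 0.7], [0, 0, 1], [0, 0, 1], [0, 0, 1], [0, 0, 1], [0, 0, 1], [0, 0, 1], [0, 0, 0], [0, 0.5, 0]], rotation=[[0, 0, 0], [0, 0, 0], [0, 0, 0], [0, 0, 0], [0, 0, 0], [0, 0, 0], [0, 0, 0], [0, 0, 0], [0, 0, 0], [0, 0, 0]], grip=[1, 1, 1, 1, 1, 1, 1, 1, 1, 1])

```text
time: 6.2
ee_pos: [0.4804, -0.0755, 0.1901]
tcp_rot: [-180.0, 0.0, -170.5]
wrist_force: [-0.3, -0.2, -2.5]
opening: 0.0622
grasp_force: 44.4
```

>>> carry_out(linear=[[0.06, 0.95, 0], [0.06, 0.95, 0], [0.06, 0.95, 0], [0.06, 0.95, 0], [0.06, 0.95, 0], [0.06, 0.95, 0], [0.06, 0.95, 0], [0.06, 0.95, 0], [0.06, 0.95, 0], [0.06, 0.95, 0], [0.06, 0.95, 0], [0.06, 0.95, 0]], rotation=[[0, 0, -0.5], [0, 0, -0.5], [0, 0, -0.5], [0, 0, -0.5], [0, 0, -0.5], [0, 0, -0.5], [0, 0, -0.5], [0, 0, -0.5], [0, 0, -0.5], [0, 0, -0.5], [0, 0, -0.5], [0, 0, -0.5]], grip=[1, 1, 1, 1, 1, 1, 1, 1, 1, 1, 1, 1])

```text
time: 7.4
ee_pos: [0.4938, 0.1541, 0.1886]
tcp_rot: [-179.9, -0.1, 141.4]
wrist_force: [0.8, 0.3, -1.9]
opening: 0.0622
grasp_force: 44.4
```

>>> carry_out(linear=[[0.06, 0.95, 0], [0.06, 0.95, 0], [0.06, 0.95, 0], [0.06, 0.95, 0], [0.06, 0.95, 0], [0.06, 0.95, 0], [0.06, 0.95, 0], [0.06, 0.95, 0], [0.06, 0.95, 0], [0.06, 0.95, 0], [0.06, 0.95, 0], [0.06, 0.95, 0]], rotation=[[0, 0, -0.5], [0, 0, -0.5], [0, 0, -0.5], [0, 0, -0.5], [0, 0, -0.5], [0, 0, -0.5], [0, 0, -0.5], [0, 0, -0.5], [0, 0, -0.5], [0, 0, -0.5], [0, 0, -0.5], [0, 0, -0.5]], grip=[1, 1, 1, 1, 1, 1, 1, 1, 1, 1, 1, 1])

```text
time: 8.6
ee_pos: [0.508, 0.3819, 0.1883]
tcp_rot: [-179.9, 0.1, 93.4]
wrist_force: [0.9, -0.6, -2.6]
opening: 0.0623
grasp_force: 44.4
```

>>> carry_out(linear=[[0.07, 0.8, 0], [0.07, 0.8, 0], [0.07, 0.7, 0], [0.07, 0.5, 0], [0.07, 0.4, 0], [0, 0, -0.8], [0, 0, -1], [0, 0, -1], [0, 0, -1], [0, 0, -0.9], [0, 0, -0.5], [0, 0, 0]], rotation=[[0, 0, -0.3], [0, 0, -0.3], [0, 0, -0.3], [0, 0, -0.3], [0, 0, -0.3], [0, 0, 0], [0, 0, 0], [0, 0, 0], [0, 0, 0], [0, 0, 0], [0, 0, 0], [0, 0, 0]], grip=[1, 1, 1, 1, 1, 1, 1, 1, 1, 1, 1, 1])

```text
time: 9.8
ee_pos: [0.5146, 0.4443, 0.0833]
tcp_rot: [-179.8, 0.2, 81.6]
wrist_force: [0.2, -0.3, -2.1]
opening: 0.0624
grasp_force: 44.4
```

>>> carry_out(linear=[[0, 0, -0.3], [0, 0, -0.2], [0, 0, -0.2], [0, 0, -0.1], [0, 0, 0]], rotation=[[0, 0, 0], [0, 0, 0], [0, 0, 0], [0, 0, 0], [0, 0, 0]], grip=[1, 1, 1, 1, 1])

```text
time: 10.3
ee_pos: [0.516, 0.4447, 0.0698]
tcp_rot: [-180.0, 0.0, 81.5]
wrist_force: [-1.3, 0.1, -2.6]
opening: 0.0624
grasp_force: 44.5
```

>>> carry_out(linear=[[0, 0, -0.1], [0, 0, -0.1], [0, 0, 0], [0, 0, 0]], rotation=[[0, 0, 0], [0, 0, 0], [0, 0, 0], [0, 0, 0]], grip=[1, 1, 1, 1])

```text
time: 10.7
ee_pos: [0.5161, 0.4448, 0.0661]
tcp_rot: [180.0, -0.0, 81.5]
wrist_force: [-0.0, 0.2, -1.3]
opening: 0.0624
grasp_force: 44.5
```

>>> carry_out(linear=[[0, 0, -0.07], [0, 0, 0], [0, 0, 0], [0, 0, 0], [0, 0, 0], [0, 0, 0], [0, 0, 0]], rotation=[[0, 0, 0], [0, 0, 0], [0, 0, 0], [0, 0, 0], [0, 0, 0], [0, 0, 0], [0, 0, 0]], grip=[1, 1, -1, -1, -1, -1, -1])

```text
time: 11.4
ee_pos: [0.516, 0.4448, 0.0644]
tcp_rot: [-180.0, 0.0, 81.5]
wrist_force: [0.4, -0.1, 0.1]
opening: 0.0856
grasp_force: 0.0
```

>>> carry_out(linear=[[0, 0, 0.5], [0, 0, 1], [0, 0, 1], [0, 0, 1], [0, 0, 1], [0, 0, 1], [0, 0, 0.8], [0, -0.9, 0], [0, -0.96, 0], [0, -0.96, 0], [0, -0.96, 0], [0, -0.96, 0]], rotation=[[0, 0, 0], [0, 0, 0], [0, 0, 0], [0, 0, 0], [0, 0, 0], [0, 0, 0], [0, 0, 0], [0, 0, 0.5], [0, 0, 0.5], [0, 0, 0.5], [0, 0, 0.5], [0, 0, 0.5]], grip=[-1, -1, -1, -1, -1, -1, -1, -1, -1, -1, -1, -1])

```text
time: 12.6
ee_pos: [0.516, 0.3493, 0.1915]
tcp_rot: [180.0, -0.0, 101.7]
wrist_force: [0.6, -0.1, -0.4]
opening: 0.0857
grasp_force: 0.0
```

>>> carry_out(linear=[[0.025, -1, 0], [0.025, -1, 0], [0.025, -1, 0], [0.025, -1, 0], [0.025, -1, 0], [0.025, -1, 0], [0.025, -1, 0], [0.025, -1, 0], [0.025, -1, 0], [0.025, -1, 0], [0.025, -1, 0], [0.025, -1, 0]], rotation=[[0, 0, 0.11], [0, 0, 0.11], [0, 0, 0.11], [0, 0, 0.11], [0, 0, 0.11], [0, 0, 0.11], [0, 0, 0.11], [0, 0, 0.11], [0, 0, 0.11], [0, 0, 0.11], [0, 0, 0.11], [0, 0, 0.11]], grip=[-1, -1, -1, -1, -1, -1, -1, -1, -1, -1, -1, -1])

```text
time: 13.8
ee_pos: [0.5221, 0.1092, 0.1916]
tcp_rot: [179.9, 0.0, 112.1]
wrist_force: [0.5, 0.1, 0.2]
opening: 0.0853
grasp_force: 0.0
```

>>> carry_out(linear=[[0.03, -1, 0], [0.03, -1, 0], [0.03, -1, 0], [0.03, -1, 0], [0.03, -1, 0], [0.03, -0.7, 0], [0, -0.3, 0], [0, 0, 0], [0, 0, -0.5], [0, 0, -0.5], [0, 0, 0]], rotation=[[0, 0, 0], [0, 0, 0], [0, 0, 0], [0, 0, 0], [0, 0, 0], [0, 0, 0], [0, 0, 0], [0, 0, 0], [0, 0, 0], [0, 0, 0], [0, 0, 0]], grip=[-1, -1, -1, -1, -1, -1, -1, -1, -1, -1, -1])

```text
time: 14.9
ee_pos: [0.5248, -0.0094, 0.1684]
tcp_rot: [-179.8, -0.1, 112.1]
wrist_force: [-0.7, 0.1, -0.4]
opening: 0.0854
grasp_force: 0.0
```

>>> carry_out(linear=[[0.05, -0.05, -0.8], [0, 0, -0.9], [0, 0, -0.9], [0, 0, -0.8], [0, 0, -0.6], [0, 0, -0.3], [0, 0, 0], [0, 0, 0]], rotation=[[0, 0, 0], [0, 0, 0], [0, 0, 0], [0, 0, 0], [0, 0, 0], [0, 0, 0], [0, 0, 0], [0, 0, 0]], grip=[-1, -1, -1, -1, -1, -1, -1, -1])

```text
time: 15.7
ee_pos: [0.5269, -0.0109, 0.0852]
tcp_rot: [180.0, 0.0, 112.1]
wrist_force: [0.4, -0.1, 0.2]
opening: 0.0851
grasp_force: 0.0
```

>>> carry_out(linear=[[0, 0, 0], [0, 0, 0], [0, 0, 0], [0, 0, 0], [0, 0, 0], [0, 0, 0], [0, 0, 0], [0, 0, 0]], rotation=[[0, 0, 0], [0, 0, 0], [0, 0, 0], [0, 0, 0], [0, 0, 0], [0, 0, 0], [0, 0, 0], [0, 0, 0]], grip=[1, 1, 1, 1, 1, 1, 1, 1])

```text
time: 16.5
ee_pos: [0.527, -0.0111, 0.0856]
tcp_rot: [179.9, 0.0, 112.1]
wrist_force: [-1.5, -0.9, 6.6]
opening: 0.0494
grasp_force: 41.7
```

>>> carry_out(linear=[[0, 0, 0.3], [0, 0, 0.7], [0, 0, 1], [0, 0, 1], [0, 0, 1], [0, 0, 0.6], [0, 0.4, 0], [-0.06, 0.95, 0], [-0.06, 0.95, 0], [-0.06, 0.95, 0], [-0.06, 0.95, 0], [-0.06, 0.95, 0]], rotation=[[0, 0, 0], [0, 0, 0], [0, 0, 0], [0, 0, 0], [0, 0, 0], [0, 0, 0], [0, 0, 0], [0, 0, -0.2], [0, 0, -0.2], [0, 0, -0.2], [0, 0, -0.2], [0, 0, -0.2]], grip=[1, 1, 1, 1, 1, 1, 1, 1, 1, 1, 1, 1])

```text
time: 17.7
ee_pos: [0.5201, 0.0932, 0.1756]
tcp_rot: [-179.9, -0.0, 104.0]
wrist_force: [0.4, 0.4, -0.8]
opening: 0.049
grasp_force: 41.7
```

>>> carry_out(linear=[[-0.06, 0.95, 0], [-0.06, 0.95, 0], [-0.06, 0.95, 0], [-0.06, 0.95, 0], [-0.06, 0.95, 0], [-0.06, 0.95, 0], [-0.06, 0.95, 0], [-0.06, 0.95, 0], [-0.06, 0.95, 0], [-0.06, 0.95, 0], [-0.06, 0.95, 0], [-0.06, 0.95, 0]], rotation=[[0, 0, -0.2], [0, 0, -0.2], [0, 0, -0.2], [0, 0, -0.2], [0, 0, -0.2], [0, 0, -0.2], [0, 0, -0.2], [0, 0, -0.2], [0, 0, -0.2], [0, 0, -0.2], [0, 0, -0.4], [0, 0, -0.4]], grip=[1, 1, 1, 1, 1, 1, 1, 1, 1, 1, 1, 1])

```text
time: 18.9
ee_pos: [0.5055, 0.3211, 0.1754]
tcp_rot: [-179.9, 0.1, 81.6]
wrist_force: [0.9, -0.3, -1.2]
opening: 0.0492
grasp_force: 41.7
```

>>> carry_out(linear=[[-0.05, 0.8, 0], [0, 0.7, 0], [0, 0.5, 0], [0, 0.2, 0], [0, 0, -0.7], [0, 0, -0.9], [0, 0, -0.9], [0, 0, -0.6], [0, 0, -0.3], [0, 0, -0.15], [0, 0, -0.1], [0, 0, 0]], rotation=[[0, 0, 0], [0, 0, 0], [0, 0, 0], [0, 0, 0], [0, 0, 0], [0, 0, 0], [0, 0, 0], [0, 0, 0], [0, 0, 0], [0, 0, 0], [0, 0, 0], [0, 0, 0]], grip=[1, 1, 1, 1, 1, 1, 1, 1, 1, 1, 1, 1])

```text
time: 20.1
ee_pos: [0.5054, 0.3641, 0.104]
tcp_rot: [180.0, -0.0, 81.7]
wrist_force: [-0.7, -0.6, -2.0]
opening: 0.0492
grasp_force: 41.7
```

>>> carry_out(linear=[[0, 0, -0.05], [0, 0, -0.05], [0, 0, 0], [0, 0, 0]], rotation=[[0, 0, 0], [0, 0, 0], [0, 0, 0], [0, 0, 0]], grip=[1, 1, 1, 1])

```text
time: 20.5
ee_pos: [0.5053, 0.364, 0.1017]
tcp_rot: [180.0, -0.0, 81.7]
wrist_force: [0.0, 0.0, -0.6]
opening: 0.0491
grasp_force: 41.7
```

>>> carry_out(linear=[[0, 0, -0.08], [0, 0, 0], [0, 0, 0], [0, 0, 0], [0, 0, 0], [0, 0, 0], [0, 0, 0], [0, 0, 0]], rotation=[[0, 0, 0], [0, 0, 0], [0, 0, 0], [0, 0, 0], [0, 0, 0], [0, 0, 0], [0, 0, 0], [0, 0, 0]], grip=[1, 1, -1, -1, -1, -1, -1, -1])

```text
time: 21.3
ee_pos: [0.5052, 0.364, 0.1]
tcp_rot: [-180.0, 0.0, 81.7]
wrist_force: [0.2, 0.2, 0.4]
opening: 0.0855
grasp_force: 0.0
```

>>> carry_out(linear=[[0, 0, 0.5], [0, 0, 1], [0, 0, 1], [0, 0, 1], [0, 0, 1], [0, -0.9, 0], [0.1, -1, 0], [0.1, -1, 0], [0.1, -1, 0], [0.1, -1, 0], [0.1, -1, 0], [0.1, -1, 0]], rotation=[[0, 0, 0], [0, 0, 0], [0, 0, 0], [0, 0, 0], [0, 0, 0], [0, 0, 0.1], [0, 0, 0.1], [0, 0, 0.1], [0, 0, 0.1], [0, 0, 0.1], [0, 0, 0.1], [0, 0, 0.1]], grip=[-1, -1, -1, -1, -1, -1, -1, -1, -1, -1, -1, -1])

```text
time: 22.5
ee_pos: [0.5174, 0.2252, 0.191]
tcp_rot: [180.0, -0.0, 87.3]
wrist_force: [-0.1, 0.1, 0.3]
opening: 0.0855
grasp_force: 0.0
```

>>> carry_out(linear=[[0.1, -1, 0], [0.1, -1, 0], [0.1, -1, 0], [0.1, -1, 0], [0.1, -1, 0], [0.1, -1, 0], [0.1, -1, 0], [0.1, -1, 0], [0.1, -1, 0], [0.1, -1, 0], [0.1, -1, 0], [0.1, -1, 0]], rotation=[[0, 0, 0.03], [0, 0, 0.03], [0, 0, 0.03], [0, 0, 0.03], [0, 0, 0.03], [0, 0, 0.03], [0, 0, 0.03], [0, 0, 0.03], [0, 0, 0.03], [0, 0, 0.03], [0, 0, 0.03], [0, 0, 0.03]], grip=[-1, -1, -1, -1, -1, -1, -1, -1, -1, -1, -1, -1])

```text
time: 23.7
ee_pos: [0.5414, -0.0148, 0.191]
tcp_rot: [179.9, 0.0, 90.2]
wrist_force: [0.6, 0.7, -0.3]
opening: 0.0854
grasp_force: 0.0
```

>>> carry_out(linear=[[0.1, -1, 0], [0.1, -1, 0], [0.1, -1, 0], [0.1, -1, 0], [0.1, -1, 0], [0, -0.8, 0], [0, -0.3, 0], [0, 0, 0], [0, 0, -0.5], [0, 0, -0.3], [0, 0, 0], [0, 0, 0]], rotation=[[0, 0, 0], [0, 0, 0], [0, 0, 0], [0, 0, 0], [0, 0, 0], [0, 0, 0], [0, 0, 0], [0, 0, 0], [0, 0, 0], [0, 0, 0], [0, 0, 0], [0, 0, 0]], grip=[-1, -1, -1, -1, -1, -1, -1, -1, -1, -1, -1, -1])

```text
time: 24.9
ee_pos: [0.5511, -0.1355, 0.1737]
tcp_rot: [-180.0, -0.0, 90.2]
wrist_force: [0.1, -0.5, -1.1]
opening: 0.0855
grasp_force: 0.0
```

```bash
python3 - <<'E'
from h import *
t=cv2.resize(bot.camera("top")[160:310,80:460],None,fx=2,fy=2,interpolation=cv2.INTER_CUBIC)
cv2.imwrite("pics/mid.png",t)
E
```

```text
(no output)
```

View pics/mid.png

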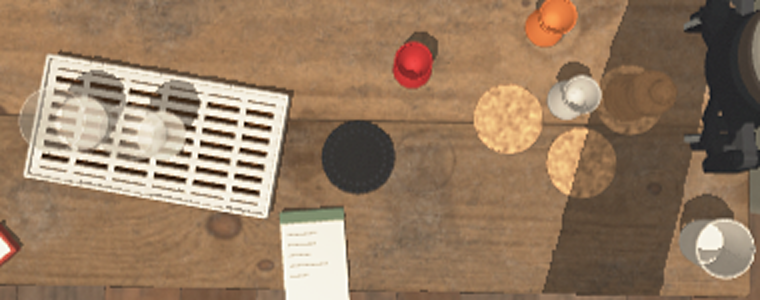

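>>> carry_out(linear=[[0.05, -0.18, -0.7], [0, 0, -0.9], [0, 0, -0.9], [0, 0, -0.9], [0, 0, -0.9], [0, 0, -0.6], [0, 0, -0.4], [0, 0, 0], [0, 0, 0]], rotation=[[0, 0, 0], [0, 0, 0], [0, 0, 0], [0, 0, 0], [0, 0, 0], [0, 0, 0], [0, 0, 0], [0, 0, 0], [0, 0, 0]], grip=[-1, -1, -1, -1, -1, -1, -1, -1, -1])

```text
time: 25.85
ee_pos: [0.5525, -0.1397, 0.0685]
tcp_rot: [180.0, 0.0, 90.2]
wrist_force: [-0.6, 0.6, -0.3]
opening: 0.0857
grasp_force: 0.0
```

>>> carry_out(linear=[[0, 0, 0], [0, 0, 0], [0, 0, 0], [0, 0, 0], [0, 0, 0], [0, 0, 0], [0, 0, 0], [0, 0, 0], [0, 0, 0], [0, 0, 0]], rotation=[[0, 0, 0], [0, 0, 0], [0, 0, 0], [0, 0, 0], [0, 0, 0], [0, 0, 0], [0, 0, 0], [0, 0, 0], [0, 0, 0], [0, 0, 0]], grip=[1, 1, 1, 1, 1, 1, 1, 1, 1, 1])

```text
time: 26.85
ee_pos: [0.5528, -0.1397, 0.0687]
tcp_rot: [179.9, 0.0, 90.2]
wrist_force: [1.4, 0.1, 5.1]
opening: 0.0359
grasp_force: 38.0
```

>>> carry_out(linear=[[0, 0, 0.3], [0, 0, 0.5], [0, 0, 0.8], [0, 0, 1], [0, 0, 1], [0, 0, 1], [0, 0, 1], [0, 0, 0.6], [0, 0, 0], [0, 0, 0]], rotation=[[0, 0, 0], [0, 0, 0], [0, 0, 0], [0, 0, 0], [0, 0, 0], [0, 0, 0], [0, 0, 0], [0, 0, 0], [0, 0, 0], [0, 0, 0]], grip=[1, 1, 1, 1, 1, 1, 1, 1, 1, 1])

```text
time: 27.85
ee_pos: [0.5522, -0.1396, 0.1914]
tcp_rot: [-180.0, -0.0, 90.2]
wrist_force: [-0.4, 0.3, -1.9]
opening: 0.0358
grasp_force: 37.0
```

```bash
python3 - <<'E'
from h import *
t=bot.camera("top")[150:290,330:470];s=bot.camera("side")[40:180,190:330]
cv2.imwrite("pics/lift.png",cv2.resize(np.hstack([t,s]),None,fx=2.8,fy=2.8,interpolation=cv2.INTER_CUBIC))
E
```

```text
(no output)
```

View pics/lift.png

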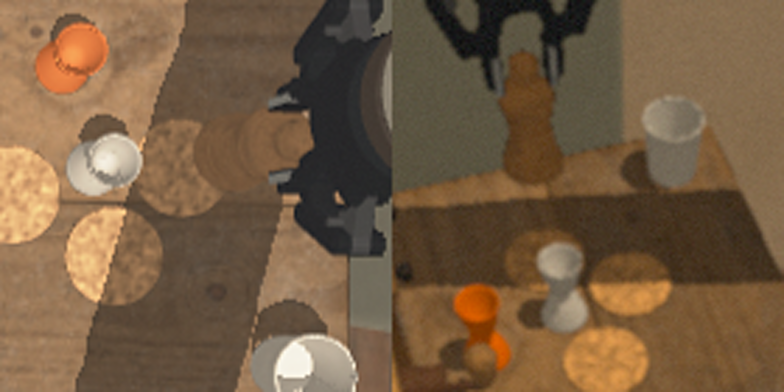

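>>> carry_out(linear=[[-0.13, 0.6, 0], [-0.13, 0.96, 0], [-0.13, 0.96, 0], [-0.13, 0.96, 0], [-0.13, 0.96, 0], [-0.13, 0.96, 0], [-0.13, 0.96, 0], [-0.13, 0.96, 0], [-0.13, 0.96, 0], [-0.13, 0.96, 0], [-0.13, 0.96, 0], [-0.13, 0.96, 0]], rotation=[[0, 0, -0.1], [0, 0, -0.1], [0, 0, -0.1], [0, 0, -0.1], [0, 0, -0.1], [0, 0, -0.1], [0, 0, -0.1], [0, 0, -0.1], [0, 0, -0.1], [0, 0, -0.1], [0, 0, -0.1], [0, 0, 0]], grip=[1, 1, 1, 1, 1, 1, 1, 1, 1, 1, 1, 1])

```text
time: 29.15
ee_pos: [0.5205, 0.0843, 0.1909]
tcp_rot: [-179.9, 0.0, 81.4]
wrist_force: [1.1, -0.7, -1.0]
opening: 0.0359
grasp_force: 37.0
```

>>> carry_out(linear=[[-0.13, 0.96, 0], [-0.13, 0.96, 0], [-0.13, 0.96, 0], [-0.13, 0.96, 0], [-0.13, 0.96, 0], [-0.13, 0.96, 0], [-0.13, 0.96, 0], [-0.13, 0.96, 0], [-0.13, 0.9, 0], [-0.13, 0.6, 0], [0, 0.3, 0], [0, 0, 0]], rotation=[[0, 0, 0], [0, 0, 0], [0, 0, 0], [0, 0, 0], [0, 0, 0], [0, 0, 0], [0, 0, 0], [0, 0, 0], [0, 0, 0], [0, 0, 0], [0, 0, 0], [0, 0, 0]], grip=[1, 1, 1, 1, 1, 1, 1, 1, 1, 1, 1, 1])

```text
time: 30.35
ee_pos: [0.4949, 0.2735, 0.1915]
tcp_rot: [-180.0, 0.0, 81.4]
wrist_force: [0.4, -0.0, -0.6]
opening: 0.0357
grasp_force: 37.0
```

```bash
python3 - <<'E'
from h import *
for n,t,s,z in(("C",(393.9,209.6),(244.3,131.8),.004),("A",(370.4,241.1),(275,141.1),.004),("B",(334,219.5),(266.4,168.6),.004),("jrim",(371.2,207.4),(249.9,133.9),.076)):
    print(n,xyz("top",*t,z).round(4),xyz("side",*s,z).round(4))
E
```

```text
C [ 0.5509 -0.137   0.004 ] [ 0.5519 -0.1376  0.004 ]
A [ 0.4818 -0.0864  0.004 ] [ 0.4829 -0.0831  0.004 ]
B [ 0.5273 -0.0074  0.004 ] [ 0.5289 -0.0047  0.004 ]
jrim [ 0.5492 -0.0712  0.076 ] [ 0.5511 -0.065   0.076 ]
```

>>> carry_out(linear=[[-0.07, 0.3, 0], [0, 0.27, 0], [0, 0, -0.7], [0, 0, -1], [0, 0, -1], [0, 0, -1], [0, 0, -0.8], [0, 0, -0.5], [0, 0, -0.2], [0, 0, -0.1], [0, 0, 0], [0, 0, 0]], rotation=[[0, 0, 0], [0, 0, 0], [0, 0, 0], [0, 0, 0], [0, 0, 0], [0, 0, 0], [0, 0, 0], [0, 0, 0], [0, 0, 0], [0, 0, 0], [0, 0, 0], [0, 0, 0]], grip=[1, 1, 1, 1, 1, 1, 1, 1, 1, 1, 1, 1])

```text
time: 31.55
ee_pos: [0.494, 0.2848, 0.0868]
tcp_rot: [179.9, -0.0, 81.4]
wrist_force: [-0.1, 0.3, -1.8]
opening: 0.0358
grasp_force: 37.0
```

>>> carry_out(linear=[[0, 0, -0.05], [0, 0, -0.05], [0, 0, 0], [0, 0, 0]], rotation=[[0, 0, 0], [0, 0, 0], [0, 0, 0], [0, 0, 0]], grip=[1, 1, 1, 1])

```text
time: 31.95
ee_pos: [0.4936, 0.2846, 0.084]
tcp_rot: [-180.0, -0.0, 81.4]
wrist_force: [0.3, 0.3, -2.0]
opening: 0.0355
grasp_force: 37.0
```

>>> carry_out(linear=[[0, 0, -0.05], [0, 0, -0.05], [0, 0, 0], [0, 0, 0]], rotation=[[0, 0, 0], [0, 0, 0], [0, 0, 0], [0, 0, 0]], grip=[1, 1, 1, 1])

```text
time: 32.35
ee_pos: [0.4941, 0.2849, 0.0834]
tcp_rot: [179.9, -0.1, 81.4]
wrist_force: [-0.9, -0.4, 7.7]
opening: 0.0355
grasp_force: 39.4
```

Contact. Release and go for the jigger.

>>> carry_out(linear=[[0, 0, 0], [0, 0, 0], [0, 0, 0], [0, 0, 0], [0, 0, 0], [0, 0, 0], [0, 0, 0], [0, 0, 0], [0, 0, 0.5], [0, 0, 0.8], [0, 0, 1], [0, 0, 1]], rotation=[[0, 0, 0], [0, 0, 0], [0, 0, 0], [0, 0, 0], [0, 0, 0], [0, 0, 0], [0, 0, 0], [0, 0, 0], [0, 0, 0], [0, 0, 0], [0, 0, 0], [0, 0, 0]], grip=[-1, -1, -1, -1, -1, -1, -1, -1, -1, -1, -1, -1])

```text
time: 33.55
ee_pos: [0.4936, 0.2846, 0.1495]
tcp_rot: [180.0, -0.0, 81.4]
wrist_force: [0.4, 0.2, 1.0]
opening: 0.0855
grasp_force: 0.0
```

```bash
python3 - <<'E'
from h import *
t=bot.camera("side")[190:390,230:430]
cv2.imwrite("pics/tray.png",cv2.resize(t,None,fx=2.5,fy=2.5,interpolation=cv2.INTER_CUBIC))
E
```

```text
(no output)
```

View pics/tray.png

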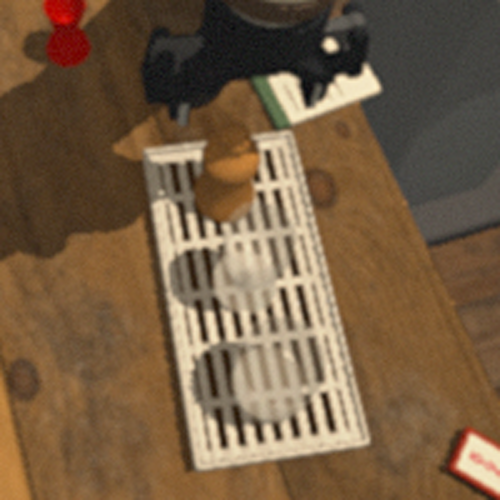

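>>> carry_out(linear=[[0.16, -0.6, 0.3], [0.16, -0.98, 0], [0.16, -0.98, 0], [0.16, -0.98, 0], [0.16, -0.98, 0], [0.16, -0.98, 0], [0.16, -0.98, 0], [0.16, -0.98, 0], [0.16, -0.98, 0], [0.16, -0.98, 0], [0.16, -0.98, 0], [0.16, -0.98, 0]], rotation=[[0, 0, -0.2], [0, 0, -0.2], [0, 0, -0.2], [0, 0, -0.2], [0, 0, -0.2], [0, 0, -0.2], [0, 0, -0.2], [0, 0, -0.2], [0, 0, -0.2], [0, 0, -0.2], [0, 0, -0.2], [0, 0, -0.2]], grip=[-1, -1, -1, -1, -1, -1, -1, -1, -1, -1, -1, -1])

```text
time: 34.8
ee_pos: [0.5318, 0.0553, 0.1537]
tcp_rot: [-180.0, 0.0, 62.0]
wrist_force: [1.2, 0.5, -0.1]
opening: 0.0855
grasp_force: 0.0
```

>>> carry_out(linear=[[0.16, -0.98, 0], [0.16, -0.98, 0], [0.16, -0.98, 0], [0.16, -0.98, 0], [0.16, -0.98, 0], [0.16, -0.8, 0], [0, -0.4, 0], [0, 0, 0], [0, 0, -0.7], [0, 0, -0.5], [0, 0, 0], [0, 0, 0]], rotation=[[0, 0, -0.1], [0, 0, -0.1], [0, 0, -0.1], [0, 0, 0], [0, 0, 0], [0, 0, 0], [0, 0, 0], [0, 0, 0], [0, 0, 0], [0, 0, 0], [0, 0, 0], [0, 0, 0]], grip=[-1, -1, -1, -1, -1, -1, -1, -1, -1, -1, -1, -1])

```text
time: 36.0
ee_pos: [0.5509, -0.0644, 0.1294]
tcp_rot: [-179.9, 0.0, 59.8]
wrist_force: [0.2, 0.9, 0.4]
opening: 0.0855
grasp_force: 0.0
```

>>> carry_out(linear=[[0, -0.28, -0.5], [0, 0, -0.9], [0, 0, -0.9], [0, 0, -0.9], [0, 0, -0.8], [0, 0, -0.5], [0, 0, -0.27], [0, 0, 0]], rotation=[[0, 0, 0], [0, 0, 0], [0, 0, 0], [0, 0, 0], [0, 0, 0], [0, 0, 0], [0, 0, 0], [0, 0, 0]], grip=[-1, -1, -1, -1, -1, -1, -1, -1])

```text
time: 36.8
ee_pos: [0.551, -0.0707, 0.0341]
tcp_rot: [-180.0, 0.0, 59.8]
wrist_force: [-0.3, 0.5, -0.4]
opening: 0.0853
grasp_force: 0.0
```

>>> carry_out(linear=[[0, 0, 0], [0, 0, 0], [0, 0, 0], [0, 0, 0], [0, 0, 0], [0, 0, 0], [0, 0, 0], [0, 0, 0], [0, 0, 0], [0, 0, 0]], rotation=[[0, 0, 0], [0, 0, 0], [0, 0, 0], [0, 0, 0], [0, 0, 0], [0, 0, 0], [0, 0, 0], [0, 0, 0], [0, 0, 0], [0, 0, 0]], grip=[1, 1, 1, 1, 1, 1, 1, 1, 1, 1], grip_force=30)

```text
time: 37.8
ee_pos: [0.5516, -0.0706, 0.0353]
tcp_rot: [179.9, -0.0, 59.8]
wrist_force: [-1.0, -0.3, 5.9]
opening: 0.0378
grasp_force: 30.1
```

>>> carry_out(linear=[[0, 0, 0.3], [0, 0, 0.7], [0, 0, 1], [0, 0, 1], [0, 0, 0.5], [-0.2, 0.6, 0], [-0.28, 0.95, 0], [-0.28, 0.95, 0], [-0.28, 0.95, 0], [-0.28, 0.95, 0], [-0.28, 0.95, 0], [-0.28, 0.95, 0]], rotation=[[0, 0, 0], [0, 0, 0], [0, 0, 0], [0, 0, 0], [0, 0, 0], [0, 0, 0.1], [0, 0, 0.2], [0, 0, 0.2], [0, 0, 0.2], [0, 0, 0.2], [0, 0, 0.2], [0, 0, 0.2]], grip=[1, 1, 1, 1, 1, 1, 1, 1, 1, 1, 1, 1])

```text
time: 39.0
ee_pos: [0.5125, 0.0568, 0.1036]
tcp_rot: [-179.9, 0.0, 70.3]
wrist_force: [0.4, 0.5, 0.0]
opening: 0.0378
grasp_force: 30.3
```

>>> carry_out(linear=[[-0.28, 0.95, 0], [-0.28, 0.95, 0], [-0.28, 0.95, 0], [-0.28, 0.95, 0], [-0.28, 0.7, 0], [0, 0.4, 0], [0, 0, 0], [0, 0, 0]], rotation=[[0, 0, 0.2], [0, 0, 0.2], [0, 0, 0.2], [0, 0, 0.2], [0, 0, 0.2], [0, 0, 0.2], [0, 0, 0], [0, 0, 0]], grip=[1, 1, 1, 1, 1, 1, 1, 1])

```text
time: 39.8
ee_pos: [0.4857, 0.1532, 0.1044]
tcp_rot: [-180.0, 0.0, 79.8]
wrist_force: [0.2, 0.2, -0.6]
opening: 0.0379
grasp_force: 30.3
```

>>> carry_out(linear=[[0, 0.12, -0.5], [0, 0, -0.9], [0, 0, -0.9], [0, 0, -0.5], [0, 0, -0.25], [0, 0, -0.1], [0, 0, -0.05], [0, 0, 0], [0, 0, 0]], rotation=[[0, 0, 0], [0, 0, 0], [0, 0, 0], [0, 0, 0], [0, 0, 0], [0, 0, 0], [0, 0, 0], [0, 0, 0], [0, 0, 0]], grip=[1, 1, 1, 1, 1, 1, 1, 1, 1])

```text
time: 40.7
ee_pos: [0.486, 0.1559, 0.0412]
tcp_rot: [180.0, -0.0, 79.8]
wrist_force: [-0.6, 0.9, -0.3]
opening: 0.0373
grasp_force: 30.3
```

>>> carry_out(linear=[[0, 0, -0.05], [0, 0, 0], [0, 0, 0]], rotation=[[0, 0, 0], [0, 0, 0], [0, 0, 0]], grip=[1, 1, 1])

```text
time: 41.0
ee_pos: [0.486, 0.1559, 0.0402]
tcp_rot: [179.9, -0.0, 79.8]
wrist_force: [-0.4, 0.1, 5.4]
opening: 0.0377
grasp_force: 30.7
```

>>> carry_out(linear=[[0, 0, 0], [0, 0, 0], [0, 0, 0], [0, 0, 0], [0, 0, 0], [0, 0, 0], [0, 0, 0], [0, 0, 0.4], [0, 0, 0.7], [0, 0, 1], [0, 0, 1], [0, 0, 1]], rotation=[[0, 0, 0], [0, 0, 0], [0, 0, 0], [0, 0, 0], [0, 0, 0], [0, 0, 0], [0, 0, 0], [0, 0, 0], [0, 0, 0], [0, 0, 0], [0, 0, 0], [0, 0, 0]], grip=[-1, -1, -1, -1, -1, -1, -1, -1, -1, -1, -1, -1])

```text
time: 42.2
ee_pos: [0.4859, 0.1558, 0.1238]
tcp_rot: [179.9, -0.0, 79.8]
wrist_force: [0.7, -0.1, -0.8]
opening: 0.0853
grasp_force: 0.0
```

>>> carry_out(linear=[[0, 0, 1], [0, 0, 1], [0, 0, 0.7], [0.06, 0.7, 0], [0.06, 1, 0], [0.06, 1, 0], [0.06, 1, 0], [0.06, 1, 0], [0.06, 1, 0], [0, 0.6, 0], [0, 0, 0], [0, 0, 0]], rotation=[[0, 0, 0], [0, 0, 0], [0, 0, 0], [0, 0, 0], [0, 0, 0], [0, 0, 0], [0, 0, 0], [0, 0, 0], [0, 0, 0], [0, 0, 0], [0, 0, 0], [0, 0, 0]], grip=[-1, -1, -1, -1, -1, -1, -1, -1, -1, -1, -1, -1])

```text
time: 43.4
ee_pos: [0.4926, 0.2817, 0.1752]
tcp_rot: [-180.0, 0.0, 79.8]
wrist_force: [0.9, 0.0, -0.6]
opening: 0.0853
grasp_force: 0.0
```

>>> carry_out(linear=[[0.05, 0.15, -0.5], [0, 0, -0.9], [0, 0, -0.9], [0, 0, -0.9], [0, 0, -0.7], [0, 0, -0.45], [0, 0, -0.2], [0, 0, 0]], rotation=[[0, 0, 0], [0, 0, 0], [0, 0, 0], [0, 0, 0], [0, 0, 0], [0, 0, 0], [0, 0, 0], [0, 0, 0]], grip=[-1, -1, -1, -1, -1, -1, -1, -1])

```text
time: 44.2
ee_pos: [0.4938, 0.2846, 0.0844]
tcp_rot: [-180.0, 0.0, 79.8]
wrist_force: [-0.3, -0.9, -0.5]
opening: 0.0854
grasp_force: 0.0
```

>>> carry_out(linear=[[0, 0, 0], [0, 0, 0], [0, 0, 0], [0, 0, 0], [0, 0, 0], [0, 0, 0], [0, 0, 0], [0, 0, 0], [0, 0, 0], [0, 0, 0]], rotation=[[0, 0, 0], [0, 0, 0], [0, 0, 0], [0, 0, 0], [0, 0, 0], [0, 0, 0], [0, 0, 0], [0, 0, 0], [0, 0, 0], [0, 0, 0]], grip=[1, 1, 1, 1, 1, 1, 1, 1, 1, 1], grip_force=40)

```text
time: 45.2
ee_pos: [0.4942, 0.285, 0.0853]
tcp_rot: [179.9, -0.0, 79.8]
wrist_force: [-0.7, -0.1, 5.0]
opening: 0.034
grasp_force: 37.9
```

>>> carry_out(linear=[[0, 0, 0.3], [0, 0, 0.6], [0, 0, 1], [0, 0, 1], [0, 0, 1], [0, 0, 1], [0, 0, 0.6], [0.1, -0.5, 0], [0.13, -0.96, 0], [0.13, -0.96, 0], [0.13, -0.96, 0], [0.13, -0.96, 0]], rotation=[[0, 0, 0], [0, 0, 0], [0, 0, 0], [0, 0, 0], [0, 0, 0], [0, 0, 0], [0, 0, 0], [0, 0, 0], [0, 0, 0.1], [0, 0, 0.1], [0, 0, 0.1], [0, 0, 0.1]], grip=[1, 1, 1, 1, 1, 1, 1, 1, 1, 1, 1, 1])

```text
time: 46.4
ee_pos: [0.506, 0.1965, 0.1934]
tcp_rot: [-179.9, 0.1, 83.0]
wrist_force: [-0.1, 0.1, -1.4]
opening: 0.0343
grasp_force: 36.9
```

>>> carry_out(linear=[[0.13, -0.96, 0], [0.13, -0.96, 0], [0.13, -0.96, 0], [0.13, -0.96, 0], [0.13, -0.96, 0], [0.13, -0.96, 0], [0.13, -0.96, 0], [0.13, -0.96, 0], [0.13, -0.96, 0], [0.13, -0.96, 0], [0.13, -0.96, 0], [0.13, -0.96, 0]], rotation=[[0, 0, 0.1], [0, 0, 0.1], [0, 0, 0.1], [0, 0, 0.1], [0, 0, 0.1], [0, 0, 0.1], [0, 0, 0.1], [0, 0, 0.1], [0, 0, 0.1], [0, 0, 0], [0, 0, 0], [0, 0, 0]], grip=[1, 1, 1, 1, 1, 1, 1, 1, 1, 1, 1, 1])

```text
time: 47.6
ee_pos: [0.5369, -0.0338, 0.1934]
tcp_rot: [-179.9, 0.0, 90.2]
wrist_force: [0.9, 0.9, -1.0]
opening: 0.0342
grasp_force: 36.9
```

>>> carry_out(linear=[[0.13, -0.96, 0], [0.13, -0.96, 0], [0.13, -0.96, 0], [0.13, -0.9, 0], [0.1, -0.7, 0], [0, -0.4, 0], [0, 0, 0], [0, 0, 0]], rotation=[[0, 0, 0], [0, 0, 0], [0, 0, 0], [0, 0, 0], [0, 0, 0], [0, 0, 0], [0, 0, 0], [0, 0, 0]], grip=[1, 1, 1, 1, 1, 1, 1, 1])

```text
time: 48.4
ee_pos: [0.5497, -0.1298, 0.1944]
tcp_rot: [-180.0, -0.0, 90.2]
wrist_force: [-0.2, -0.2, -1.6]
opening: 0.0342
grasp_force: 36.9
```

>>> carry_out(linear=[[0.09, -0.38, 0], [0, 0, -0.8], [0, 0, -1], [0, 0, -1], [0, 0, -1], [0, 0, -1], [0, 0, -0.8], [0, 0, -0.3], [0, 0, -0.1], [0, 0, 0], [0, 0, 0]], rotation=[[0, 0, 0], [0, 0, 0], [0, 0, 0], [0, 0, 0], [0, 0, 0], [0, 0, 0], [0, 0, 0], [0, 0, 0], [0, 0, 0], [0, 0, 0], [0, 0, 0]], grip=[1, 1, 1, 1, 1, 1, 1, 1, 1, 1, 1])

```text
time: 49.5
ee_pos: [0.5522, -0.1377, 0.0756]
tcp_rot: [179.9, 0.0, 90.2]
wrist_force: [-0.0, -0.9, -1.6]
opening: 0.0343
grasp_force: 36.9
```

```bash
python3 st.py; python3 - <<'E'
from h import *
out=[]
for n,o in(("top",(360,170)),("side",(200,80))):
    a=cv2.resize(bot.camera(n)[o[1]:o[1]+80,o[0]:o[0]+80],None,fx=5,fy=5,interpolation=cv2.INTER_CUBIC)
    circ(a,n,(.5515,-.1375),.038,.004,5,np.array(o),(255,0,0)); circ(a,n,(.5515,-.1375),.026,.007,5,np.array(o),(255,255,0)); out.append(a)
cv2.imwrite("pics/mc.png",np.hstack(out))
E
```

```text
49.5 pos [ 0.5522 -0.1377  0.0756] rot [179.9   0.   90.2] close 0.2 q [-14.   7.  -3.  80.  -0.  76.] F [-0.  -0.9 -1.6] open 0.0343 gf 36.9
```

View pics/mc.png

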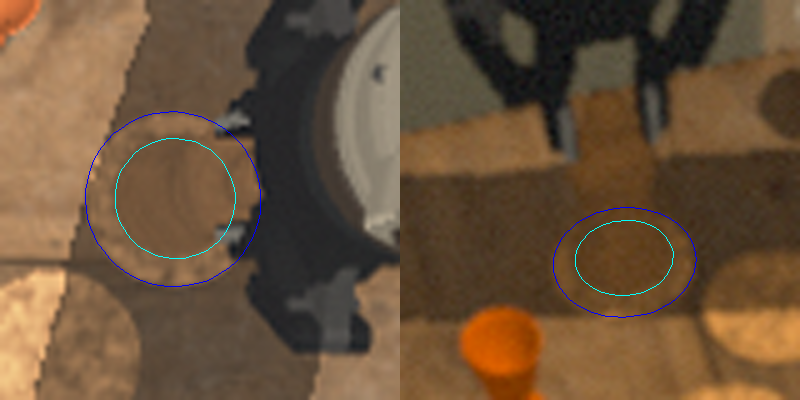

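>>> carry_out(linear=[[0, 0, -0.12], [0, 0, -0.08], [0, 0, -0.05], [0, 0, 0], [0, 0, 0]], rotation=[[0, 0, 0], [0, 0, 0], [0, 0, 0], [0, 0, 0], [0, 0, 0]], grip=[1, 1, 1, 1, 1])

```text
time: 50.1
ee_pos: [0.552, -0.1379, 0.0708]
tcp_rot: [179.9, 0.0, 90.2]
wrist_force: [-2.3, -0.2, 6.5]
opening: 0.0342
grasp_force: 39.1
```

Contact; release, rise, return toward the goblet.

>>> carry_out(linear=[[0, 0, 0], [0, 0, 0], [0, 0, 0], [0, 0, 0], [0, 0, 0], [0, 0, 0], [0, 0, 0], [0, 0, 0.4], [0, 0, 0.8], [0, 0, 1], [0, 0, 1], [0, 0, 1]], rotation=[[0, 0, 0], [0, 0, 0], [0, 0, 0], [0, 0, 0], [0, 0, 0], [0, 0, 0], [0, 0, 0], [0, 0, 0], [0, 0, 0], [0, 0, 0], [0, 0, 0], [0, 0, 0]], grip=[-1, -1, -1, -1, -1, -1, -1, -1, -1, -1, -1, -1])

```text
time: 51.3
ee_pos: [0.5517, -0.1376, 0.1551]
tcp_rot: [180.0, 0.0, 90.2]
wrist_force: [0.9, 0.3, -0.0]
opening: 0.0854
grasp_force: 0.0
```

>>> carry_out(linear=[[0, 0, 1], [0, 0, 0.7], [-0.09, 0.6, 0], [-0.09, 1, 0], [-0.09, 1, 0], [-0.09, 1, 0], [-0.09, 1, 0], [-0.09, 1, 0], [-0.09, 1, 0], [-0.09, 1, 0], [-0.09, 1, 0], [-0.09, 1, 0]], rotation=[[0, 0, 0], [0, 0, 0], [0, 0, -0.1], [0, 0, -0.1], [0, 0, -0.1], [0, 0, -0.1], [0, 0, -0.1], [0, 0, -0.1], [0, 0, -0.1], [0, 0, -0.1], [0, 0, -0.1], [0, 0, -0.1]], grip=[-1, -1, -1, -1, -1, -1, -1, -1, -1, -1, -1, -1])

```text
time: 52.5
ee_pos: [0.5335, 0.0552, 0.1883]
tcp_rot: [180.0, -0.0, 82.1]
wrist_force: [0.3, -0.0, 0.3]
opening: 0.0854
grasp_force: 0.0
```

>>> carry_out(linear=[[-0.09, 1, 0], [-0.09, 1, 0], [-0.09, 1, 0], [-0.09, 1, 0], [-0.09, 1, 0], [-0.09, 1, 0], [-0.09, 1, 0], [-0.09, 1, 0], [-0.09, 1, 0], [-0.09, 1, 0], [-0.09, 1, 0], [-0.09, 1, 0]], rotation=[[0, 0, 0], [0, 0, 0], [0, 0, 0], [0, 0, 0], [0, 0, 0], [0, 0, 0], [0, 0, 0], [0, 0, 0], [0, 0, 0], [0, 0, 0], [0, 0, 0], [0, 0, 0]], grip=[-1, -1, -1, -1, -1, -1, -1, -1, -1, -1, -1, -1])

```text
time: 53.7
ee_pos: [0.5119, 0.2952, 0.1883]
tcp_rot: [180.0, -0.0, 82.2]
wrist_force: [0.2, -0.4, 0.1]
opening: 0.0853
grasp_force: 0.0
```

```bash
python3 st.py; python3 - <<'E'
from h import *
out=[]
for n,o in(("top",(310,165)),("side",(190,80))):
    a=cv2.resize(bot.camera(n)[o[1]:o[1]+100,o[0]:o[0]+130],None,fx=3,fy=3,interpolation=cv2.INTER_CUBIC)
    out.append(a)
cv2.imwrite("pics/mc2.png",np.hstack(out))
E
```

```text
53.7 pos [0.5119 0.2952 0.1883] rot [180.   -0.   82.2] close -7.8 q [ 30.  10.  13.  93.  -0. 128.] F [ 0.2 -0.4  0.1] open 0.0853 gf 0.0
```

View pics/mc2.png

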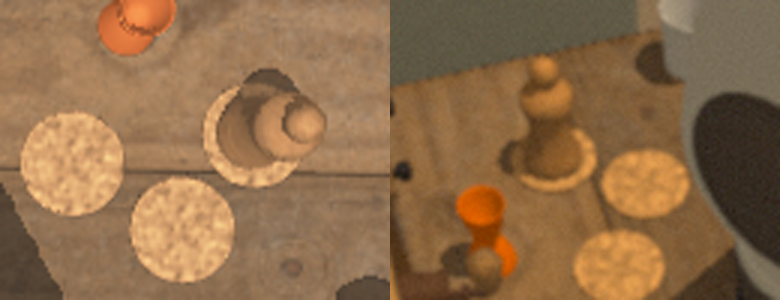

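>>> carry_out(linear=[[-0.11, 1, 0], [-0.11, 1, 0], [-0.11, 0.8, 0], [0, 0.44, 0], [0, 0.2, 0], [0, 0, 0], [0, 0, -0.5], [0, 0, -0.5], [0, 0, 0], [0, 0, 0]], rotation=[[0, 0, 0], [0, 0, 0], [0, 0, 0], [0, 0, 0], [0, 0, 0], [0, 0, 0], [0, 0, 0], [0, 0, 0], [0, 0, 0], [0, 0, 0]], grip=[-1, -1, -1, -1, -1, -1, -1, -1, -1, -1])

```text
time: 54.8
ee_pos: [0.5053, 0.3627, 0.1671]
tcp_rot: [-180.0, 0.0, 82.2]
wrist_force: [0.3, -0.2, 0.2]
opening: 0.086
grasp_force: 0.0
```

>>> carry_out(linear=[[0, 0.06, -0.5], [0, 0, -0.8], [0, 0, -0.8], [0, 0, -0.7], [0, 0, -0.4], [0, 0, -0.15], [0, 0, 0], [0, 0, 0]], rotation=[[0, 0, 0], [0, 0, 0], [0, 0, 0], [0, 0, 0], [0, 0, 0], [0, 0, 0], [0, 0, 0], [0, 0, 0]], grip=[-1, -1, -1, -1, -1, -1, -1, -1])

```text
time: 55.6
ee_pos: [0.5057, 0.3646, 0.1013]
tcp_rot: [180.0, -0.0, 82.2]
wrist_force: [-0.3, -0.6, 0.2]
opening: 0.0854
grasp_force: 0.0
```

>>> carry_out(linear=[[0, 0, 0], [0, 0, 0], [0, 0, 0], [0, 0, 0], [0, 0, 0], [0, 0, 0], [0, 0, 0], [0, 0, 0], [0, 0, 0]], rotation=[[0, 0, 0], [0, 0, 0], [0, 0, 0], [0, 0, 0], [0, 0, 0], [0, 0, 0], [0, 0, 0], [0, 0, 0], [0, 0, 0]], grip=[1, 1, 1, 1, 1, 1, 1, 1, 1])

```text
time: 56.5
ee_pos: [0.5056, 0.3647, 0.1014]
tcp_rot: [180.0, -0.1, 82.2]
wrist_force: [-0.9, -0.1, 4.9]
opening: 0.0494
grasp_force: 41.8
```

>>> carry_out(linear=[[0, 0, 0.3], [0, 0, 0.7], [0, 0, 1], [0, 0, 1], [0, 0, 1], [0, 0, 0.6], [0, -0.5, 0], [0.06, -0.95, 0], [0.06, -0.95, 0], [0.06, -0.95, 0], [0.06, -0.95, 0], [0.06, -0.95, 0]], rotation=[[0, 0, 0], [0, 0, 0], [0, 0, 0], [0, 0, 0], [0, 0, 0], [0, 0, 0], [0, 0, 0], [0, 0, 0.1], [0, 0, 0.1], [0, 0, 0.1], [0, 0, 0.1], [0, 0, 0.1]], grip=[1, 1, 1, 1, 1, 1, 1, 1, 1, 1, 1, 1])

```text
time: 57.7
ee_pos: [0.511, 0.2578, 0.1915]
tcp_rot: [-179.9, 0.1, 86.2]
wrist_force: [-0.0, -0.5, -1.9]
opening: 0.0492
grasp_force: 41.7
```

>>> carry_out(linear=[[0.06, -0.95, 0], [0.06, -0.95, 0], [0.06, -0.95, 0], [0.06, -0.95, 0], [0.06, -0.95, 0], [0.06, -0.95, 0], [0.06, -0.95, 0], [0.06, -0.95, 0], [0.06, -0.95, 0], [0.06, -0.95, 0], [0.06, -0.95, 0], [0.06, -0.95, 0]], rotation=[[0, 0, 0.1], [0, 0, 0.1], [0, 0, 0.1], [0, 0, 0.1], [0, 0, 0.1], [0, 0, 0], [0, 0, 0], [0, 0, 0], [0, 0, 0], [0, 0, 0], [0, 0, 0], [0, 0, 0]], grip=[1, 1, 1, 1, 1, 1, 1, 1, 1, 1, 1, 1])

```text
time: 58.9
ee_pos: [0.5251, 0.03, 0.1915]
tcp_rot: [-179.9, 0.0, 90.2]
wrist_force: [0.4, 0.4, -1.5]
opening: 0.0487
grasp_force: 41.7
```

>>> carry_out(linear=[[0.06, -0.8, 0], [0.06, -0.5, 0], [0, -0.3, 0], [0, 0, 0], [0, 0, 0]], rotation=[[0, 0, 0], [0, 0, 0], [0, 0, 0], [0, 0, 0], [0, 0, 0]], grip=[1, 1, 1, 1, 1])

```text
time: 59.4
ee_pos: [0.5281, -0.0003, 0.1924]
tcp_rot: [-180.0, -0.0, 90.2]
wrist_force: [0.5, -0.2, -1.6]
opening: 0.0488
grasp_force: 41.7
```

>>> carry_out(linear=[[0.05, -0.3, 0], [0, 0, -0.8], [0, 0, -1], [0, 0, -1], [0, 0, -1], [0, 0, -0.8], [0, 0, -0.4], [0, 0, -0.15], [0, 0, -0.05], [0, 0, 0], [0, 0, 0]], rotation=[[0, 0, 0], [0, 0, 0], [0, 0, 0], [0, 0, 0], [0, 0, 0], [0, 0, 0], [0, 0, 0], [0, 0, 0], [0, 0, 0], [0, 0, 0], [0, 0, 0]], grip=[1, 1, 1, 1, 1, 1, 1, 1, 1, 1, 1])

```text
time: 60.5
ee_pos: [0.5297, -0.0066, 0.0894]
tcp_rot: [179.9, -0.0, 90.2]
wrist_force: [0.1, 0.3, -1.7]
opening: 0.0488
grasp_force: 41.7
```

>>> carry_out(linear=[[0, 0, -0.05], [0, 0, -0.05], [0, 0, 0], [0, 0, 0]], rotation=[[0, 0, 0], [0, 0, 0], [0, 0, 0], [0, 0, 0]], grip=[1, 1, 1, 1])

```text
time: 60.9
ee_pos: [0.5294, -0.0066, 0.0869]
tcp_rot: [180.0, 0.0, 90.2]
wrist_force: [1.4, 0.3, 1.2]
opening: 0.0489
grasp_force: 41.9
```

Touching. Release and go for the tumbler.

>>> carry_out(linear=[[0, 0, -0.02], [0, 0, 0], [0, 0, 0], [0, 0, 0], [0, 0, 0], [0, 0, 0], [0, 0, 0], [0, 0, 0.4], [0, 0, 0.8], [0, 0, 1], [0, 0, 1], [0, 0, 1]], rotation=[[0, 0, 0], [0, 0, 0], [0, 0, 0], [0, 0, 0], [0, 0, 0], [0, 0, 0], [0, 0, 0], [0, 0, 0], [0, 0, 0], [0, 0, 0], [0, 0, 0], [0, 0, 0]], grip=[1, -1, -1, -1, -1, -1, -1, -1, -1, -1, -1, -1])

```text
time: 62.1
ee_pos: [0.5292, -0.0066, 0.1717]
tcp_rot: [180.0, 0.0, 90.2]
wrist_force: [0.7, 0.1, 0.6]
opening: 0.0851
grasp_force: 0.0
```

>>> carry_out(linear=[[0, 0.6, 0], [-0.03, 1, 0], [-0.03, 1, 0], [-0.03, 1, 0], [-0.03, 1, 0], [-0.03, 1, 0], [-0.03, 1, 0], [-0.03, 1, 0], [-0.03, 1, 0], [-0.03, 1, 0], [-0.03, 1, 0], [-0.03, 1, 0]], rotation=[[0, 0, -0.1], [0, 0, -0.1], [0, 0, -0.1], [0, 0, -0.1], [0, 0, -0.1], [0, 0, -0.1], [0, 0, -0.1], [0, 0, -0.1], [0, 0, -0.1], [0, 0, -0.1], [0, 0, 0], [0, 0, 0]], grip=[-1, -1, -1, -1, -1, -1, -1, -1, -1, -1, -1, -1])

```text
time: 63.3
ee_pos: [0.5226, 0.2262, 0.1709]
tcp_rot: [180.0, -0.0, 82.2]
wrist_force: [-0.7, -0.2, 0.2]
opening: 0.0857
grasp_force: 0.0
```

>>> carry_out(linear=[[-0.03, 1, 0], [-0.03, 1, 0], [-0.03, 1, 0], [-0.03, 1, 0], [-0.03, 1, 0], [-0.03, 1, 0], [-0.03, 1, 0], [-0.03, 1, 0], [-0.03, 1, 0], [-0.03, 0.8, 0], [0, 0.5, 0], [0, 0, 0]], rotation=[[0, 0, 0], [0, 0, 0], [0, 0, 0], [0, 0, 0], [0, 0, 0], [0, 0, 0], [0, 0, 0], [0, 0, 0], [0, 0, 0], [0, 0, 0], [0, 0, 0], [0, 0, 0]], grip=[-1, -1, -1, -1, -1, -1, -1, -1, -1, -1, -1, -1])

```text
time: 64.5
ee_pos: [0.5164, 0.4326, 0.1697]
tcp_rot: [-180.0, 0.0, 82.2]
wrist_force: [0.6, 0.2, -0.1]
opening: 0.0853
grasp_force: 0.0
```

>>> carry_out(linear=[[0, 0.6, 0], [0, 0, -0.5], [0, 0, -0.9], [0, 0, -1], [0, 0, -1], [0, 0, -1], [0, 0, -0.6], [0, 0, -0.2], [0, 0, 0], [0, 0, 0]], rotation=[[0, 0, 0], [0, 0, 0], [0, 0, 0], [0, 0, 0], [0, 0, 0], [0, 0, 0], [0, 0, 0], [0, 0, 0], [0, 0, 0], [0, 0, 0]], grip=[-1, -1, -1, -1, -1, -1, -1, -1, -1, -1])

```text
time: 65.5
ee_pos: [0.5171, 0.4436, 0.0673]
tcp_rot: [179.9, -0.1, 82.2]
wrist_force: [0.1, 0.4, 0.4]
opening: 0.0857
grasp_force: 0.0
```

>>> carry_out(linear=[[0, 0, 0], [0, 0, 0], [0, 0, 0], [0, 0, 0], [0, 0, 0], [0, 0, 0], [0, 0, 0], [0, 0, 0]], rotation=[[0, 0, 0], [0, 0, 0], [0, 0, 0], [0, 0, 0], [0, 0, 0], [0, 0, 0], [0, 0, 0], [0, 0, 0]], grip=[1, 1, 1, 1, 1, 1, 1, 1])

```text
time: 66.3
ee_pos: [0.5169, 0.4439, 0.0677]
tcp_rot: [179.9, -0.1, 82.2]
wrist_force: [-1.3, -0.3, 6.2]
opening: 0.0622
grasp_force: 44.1
```

>>> carry_out(linear=[[0, 0, 0.3], [0, 0, 0.7], [0, 0, 1], [0, 0, 1], [0, 0, 1], [0, 0, 1], [0, 0, 1], [0, 0, 0.6], [0, -0.5, 0], [-0.06, -0.95, 0], [-0.06, -0.95, 0], [-0.06, -0.95, 0]], rotation=[[0, 0, 0], [0, 0, 0], [0, 0, 0], [0, 0, 0], [0, 0, 0], [0, 0, 0], [0, 0, 0], [0, 0, 0], [0, 0, 0], [0, 0, 0.1], [0, 0, 0.1], [0, 0, 0.1]], grip=[1, 1, 1, 1, 1, 1, 1, 1, 1, 1, 1, 1])

```text
time: 67.5
ee_pos: [0.5127, 0.3749, 0.1975]
tcp_rot: [-180.0, 0.1, 84.6]
wrist_force: [0.9, 0.4, -1.9]
opening: 0.0621
grasp_force: 44.3
```

>>> carry_out(linear=[[-0.06, -0.95, 0], [-0.06, -0.95, 0], [-0.06, -0.95, 0], [-0.06, -0.95, 0], [-0.06, -0.95, 0], [-0.06, -0.95, 0], [-0.06, -0.95, 0], [-0.06, -0.95, 0], [-0.06, -0.95, 0], [-0.06, -0.95, 0], [-0.06, -0.95, 0], [-0.06, -0.95, 0]], rotation=[[0, 0, 0.1], [0, 0, 0.1], [0, 0, 0.1], [0, 0, 0.1], [0, 0, 0.1], [0, 0, 0.1], [0, 0, 0.1], [0, 0, 0.1], [0, 0, 0.1], [0, 0, 0.1], [0, 0, 0.1], [0, 0, 0.1]], grip=[1, 1, 1, 1, 1, 1, 1, 1, 1, 1, 1, 1])

```text
time: 68.7
ee_pos: [0.498, 0.147, 0.1977]
tcp_rot: [-180.0, 0.0, 94.2]
wrist_force: [0.7, -0.4, -1.6]
opening: 0.0626
grasp_force: 44.3
```

>>> carry_out(linear=[[-0.06, -0.95, 0], [-0.06, -0.95, 0], [-0.06, -0.95, 0], [-0.06, -0.95, 0], [-0.06, -0.95, 0], [-0.06, -0.95, 0], [-0.06, -0.95, 0], [-0.06, -0.95, 0], [-0.06, -0.95, 0], [-0.06, -0.95, 0], [-0.06, -0.8, 0], [-0.06, -0.6, 0]], rotation=[[0, 0, 0.1], [0, 0, 0.1], [0, 0, 0.1], [0, 0, 0.1], [0, 0, 0.1], [0, 0, 0.1], [0, 0, 0.1], [0, 0, 0.1], [0, 0, 0], [0, 0, 0], [0, 0, 0], [0, 0, 0]], grip=[1, 1, 1, 1, 1, 1, 1, 1, 1, 1, 1, 1])

```text
time: 69.9
ee_pos: [0.4834, -0.0709, 0.1977]
tcp_rot: [-180.0, 0.0, 100.5]
wrist_force: [0.3, 0.2, -2.7]
opening: 0.0621
grasp_force: 44.3
```

>>> carry_out(linear=[[0, -0.3, 0], [0, 0, 0], [0, 0, 0]], rotation=[[0, 0, 0], [0, 0, 0], [0, 0, 0]], grip=[1, 1, 1])

```text
time: 70.2
ee_pos: [0.4842, -0.0754, 0.1981]
tcp_rot: [-180.0, -0.0, 100.6]
wrist_force: [-0.5, 0.9, -2.7]
opening: 0.0622
grasp_force: 44.3
```

>>> carry_out(linear=[[-0.07, -0.54, 0], [0, 0, -0.8], [0, 0, -1], [0, 0, -1], [0, 0, -1], [0, 0, -1], [0, 0, -1], [0, 0, -0.8], [0, 0, -0.4], [0, 0, -0.1], [0, 0, 0], [0, 0, 0]], rotation=[[0, 0, 0], [0, 0, 0], [0, 0, 0], [0, 0, 0], [0, 0, 0], [0, 0, 0], [0, 0, 0], [0, 0, 0], [0, 0, 0], [0, 0, 0], [0, 0, 0], [0, 0, 0]], grip=[1, 1, 1, 1, 1, 1, 1, 1, 1, 1, 1, 1])

```text
time: 71.4
ee_pos: [0.4834, -0.0865, 0.0571]
tcp_rot: [179.9, 0.0, 100.6]
wrist_force: [0.3, 0.3, -1.5]
opening: 0.0624
grasp_force: 44.4
```

>>> carry_out(linear=[[0, 0, -0.05], [0, 0, -0.05], [0, 0, 0], [0, 0, 0]], rotation=[[0, 0, 0], [0, 0, 0], [0, 0, 0], [0, 0, 0]], grip=[1, 1, 1, 1])

```text
time: 71.8
ee_pos: [0.4829, -0.0864, 0.0542]
tcp_rot: [180.0, 0.0, 100.6]
wrist_force: [0.0, 0.8, -2.9]
opening: 0.0623
grasp_force: 44.4
```

>>> carry_out(linear=[[0, 0, -0.05], [0, 0, -0.05], [0, 0, 0], [0, 0, 0]], rotation=[[0, 0, 0], [0, 0, 0], [0, 0, 0], [0, 0, 0]], grip=[1, 1, 1, 1])

```text
time: 72.2
ee_pos: [0.483, -0.0866, 0.053]
tcp_rot: [180.0, 0.0, 100.6]
wrist_force: [-2.4, -0.3, 5.8]
opening: 0.0618
grasp_force: 45.1
```

Contact. Release, rise, and retreat to see.

>>> carry_out(linear=[[0, 0, 0], [0, 0, 0], [0, 0, 0], [0, 0, 0], [0, 0, 0], [0, 0, 0], [0, 0, 0.4], [0, 0, 0.8], [0, 0, 1], [0, 0, 1], [0, 0, 1], [0, 0, 1]], rotation=[[0, 0, 0], [0, 0, 0], [0, 0, 0], [0, 0, 0], [0, 0, 0], [0, 0, 0], [0, 0, 0], [0, 0, 0], [0, 0, 0], [0, 0, 0], [0, 0, 0], [0, 0, 0]], grip=[-1, -1, -1, -1, -1, -1, -1, -1, -1, -1, -1, -1])

```text
time: 73.4
ee_pos: [0.4829, -0.0864, 0.1577]
tcp_rot: [180.0, 0.0, 100.6]
wrist_force: [0.8, 0.4, 0.7]
opening: 0.0853
grasp_force: 0.0
```

>>> carry_out(linear=[[0, 0, 1], [0, 0, 1], [-0.3, 0.8, 0], [-0.3, 0.9, 0], [-0.3, 0.9, 0], [-0.3, 0.9, 0], [-0.3, 0.9, 0], [-0.3, 0.9, 0], [-0.3, 0.9, 0], [-0.3, 0.9, 0], [-0.3, 0.9, 0], [-0.3, 0.9, 0]], rotation=[[0, 0, 0], [0, 0, 0], [0, 0, 0], [0, 0, 0], [0, 0, 0], [0, 0, 0], [0, 0, 0], [0, 0, 0], [0, 0, 0], [0, 0, 0], [0, 0, 0], [0, 0, 0]], grip=[-1, -1, -1, -1, -1, -1, -1, -1, -1, -1, -1, -1])

```text
time: 74.6
ee_pos: [0.4226, 0.0923, 0.1969]
tcp_rot: [180.0, -0.0, 100.6]
wrist_force: [-0.1, 0.2, 0.6]
opening: 0.0852
grasp_force: 0.0
```

>>> carry_out(linear=[[-0.3, 0.9, 0], [-0.3, 0.9, 0], [-0.3, 0.9, 0], [-0.3, 0.9, 0], [-0.3, 0.9, 0], [-0.3, 0.9, 0], [-0.3, 0.9, 0], [-0.3, 0.9, 0], [-0.3, 0.9, 0], [-0.3, 0.9, 0], [-0.3, 0.9, 0], [-0.3, 0.9, 0]], rotation=[[0, 0, 0], [0, 0, 0], [0, 0, 0], [0, 0, 0], [0, 0, 0], [0, 0, 0], [0, 0, 0], [0, 0, 0], [0, 0, 0], [0, 0, 0], [0, 0, 0], [0, 0, 0]], grip=[-1, -1, -1, -1, -1, -1, -1, -1, -1, -1, -1, -1])

```text
time: 75.8
ee_pos: [0.3505, 0.3083, 0.1969]
tcp_rot: [180.0, -0.0, 100.6]
wrist_force: [1.2, 0.2, -0.0]
opening: 0.0852
grasp_force: 0.0
```

```bash
python3 st.py; python3 - <<'E'
from h import *
C=dict(A=(.4825,-.0855),B=(.529,-.006),C=(.5515,-.1375))
o=np.array((240,170));s=4
a=cv2.resize(bot.camera("top")[170:290,240:440],None,fx=s,fy=s,interpolation=cv2.INTER_CUBIC)
for k,r in(("A",.030),("B",.0265),("C",.026)):
    circ(a,"top",C[k],.038,.004,s,o,(255,0,0)); circ(a,"top",C[k],r,.005,s,o,(0,255,0))
circ(a,"top",(.4848,.1545),.04,.005,s,o,(255,0,0));circ(a,"top",(.4848,.1545),.0215,.005,s,o,(0,255,0));circ(a,"top",(.4848,.1545),.0215,.081,s,o,(0,255,0))
circ(a,"top",C["A"],.032,.088,s,o,(0,255,0))
cv2.imwrite("pics/fin_t.png",a)
b=cv2.resize(bot.camera("side")[80:240,200:360],None,fx=3.7,fy=3.7,interpolation=cv2.INTER_CUBIC)
cv2.imwrite("pics/fin_s.png",b)
E
```

```text
75.8 pos [0.3505 0.3083 0.1969] rot [180.   -0.  100.6] close 10.6 q [ 41.  -7.  -3.  93.   0. 121.] F [ 1.2  0.2 -0. ] open 0.0852 gf 0.0
```

View pics/fin_t.png

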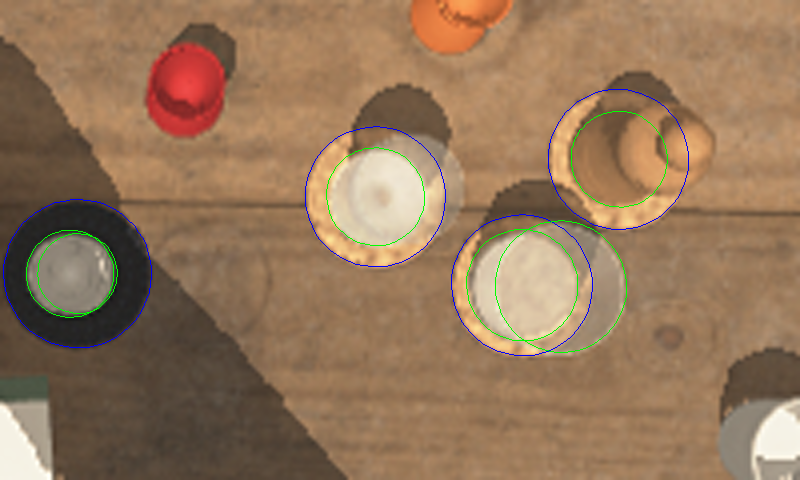

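View pics/fin_s.png

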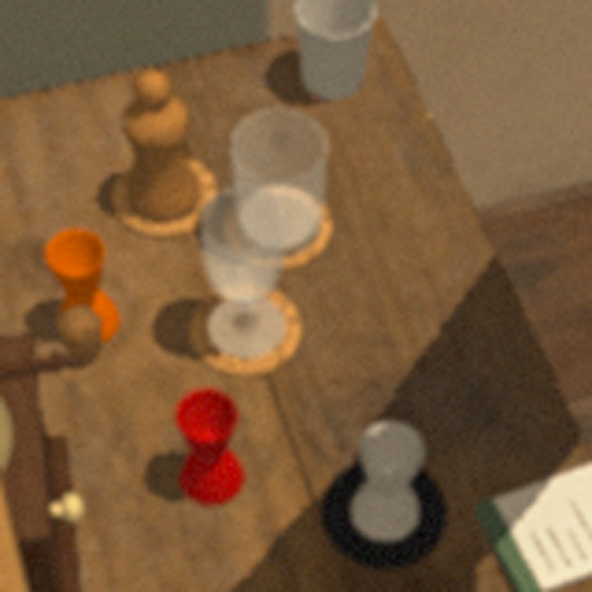

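The top view shows the goblet foot at (377,196), the tumbler at (522,285) and the mill foot at (615,158), each matching its coaster circle to within about 2 mm. The jigger at (73,272) is on the middle of the mat. The side view shows all four upright, with the red and orange look-alikes untouched.

```bash
python3 -c "
from workcell import bot
print(bot.job_done())"
```

```text
the job is handed in; nothing more can be done
None
```

The job is handed in at about 76 s of the 147 s allowed: the jigger stands on the middle of the bar mat, and the mill, goblet and tumbler are back upright on their own coasters, each centred to within about 2 mm, with nothing knocked over; `job_done()` returned no verdict.

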